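Fit the eyepiece lens in the tube viewer and screw its retaining ring home

ROBOT

A 7-joint arm with a two-finger parallel gripper is mounted at the origin on the work surface. World frame = base frame: x ahead of the robot, y to its left, z up, the work surface at z = 0. Lengths are in m, angles in rad, forces in N, time in s.
With the tool pointing down it reaches from about 0.425 to 0.925 m from the base axis. Payload 6.8 kg.
Tool frame: the origin (TCP) lies on the centre line of the jaws, within the pads' length; the fingertips stand bot.finger_overhang ahead of it and the grasp point (between the pads) lies 3 mm ahead of it (bot.finger_overhang is the distance from the TCP to the fingertips, in m); z points along the fingers, y is the direction in which the jaws open and shut (so a half turn about z gives the same grasp; the last joint's range is limited). The gripper opens to 85 mm and grips with 20 to 120 N. Pads are 22 mm wide; open, the fingers measure 114 mm over their backs; the gripper's body (76 mm by 85 mm) begins 54 mm behind the grasp point. The pads swing forward as they close: fully open they stand 13 mm farther back than shut.
Start: joints at [-1.264, 0.477, 0.022, 1.555, -0.011, 1.109, -0.083], TCP at [0.272, 0.618, 0.253] pointing down, gripper open.
Joint ranges: [-2.96, 2.96], [-0.34, 2.1], [-1.41, 1.46], [0.24, 2.44], [-1.37, 4.51], [0.17, 1.92], [-2.96, 2.96]. Speed limits (rad/s): [2.39, 2.39, 3.14, 3.14, 3.14, 3.14, 3.14].

INTERFACE

Orientations are given as a unit quaternion [w, x, y, z].
In Python, from station import bot gives the robot as it stands.
- The arm moves only by the tool drive_tool, never from a script. Its argument "increments" is text: rows parted by semicolons, each of 4 numbers parted by spaces: the shift along the world's x, y, z in m, then the turn about the world's z in rad. In form: tx ty tz spin; .... A call has 1 to 12 rows; each row shifts and turns the commanded pose from where the row before left it; what a row does not reach is not made up. A row lasts 1/12 s, in which the tool goes at most 41.7 mm and 7.16 degrees, less where a joint would pass 70% of its speed; a pose out of reach is approached as far as the arm can. A call is refused whole if a number of a shift passes 0.0417 or a number of a turn 0.125, either way. A call with a gripper value outside its range is refused whole. "grip" is the opening, from 0 (shut) to 1 (fully open), set as the call begins (left out, the last holds). The fingers move at their own pace and stop on an object; "squeeze" is the grip in N (left out, the last holds). Time passes only in rows, so rows that do not move let the fingers close. It gives the time, the measured TCP pose, the force and the opening at its end, in the units of the state.
- bot.get_obs(): the state, without advancing time (a new reading comes with each control period).
- bot.read_camera(name): name is "side" or "top"; returns the picture (420x560x3 uint8, red, green, blue); there is no depth.
- bot.calibration(name): a dict with "fx", "fy", "cx", "cy" (pixels), "distortion" ([k1, k2, p1, p2, k3] as OpenCV has them; the pictures are not rectified), "camera_from_world" (4x4, takes a point from world to camera coordinates). Camera axes: x right, y down, z forward; pixel columns grow to the right and rows downward; lengths in m; the calibration is good to about 2 mm. A picture is of the moment at which its call begins. calibration takes no time and is no camera call.
- bot.hand_in(): hands the job in, once; it reports no verdict.
The state is a dict: "t": time; "q": joint angles; "joint_vel": joint speeds; "joint_torque": joint torques, N m; "eef_pos": TCP position; "tool_rot": TCP orientation; "contact_force": force on the tool from outside, world axes, zero at the start; "torque": the same for the moment, N m; "gripper_width": opening from 0.0 (shut) to 1.0 (fully open).
Only numpy, scipy, OpenCV 4.12 (cv2) and the standard library are available. Lean on these libraries where they do the work, as an engineer would, in place of code of your own. Each camera call takes 0.05 s, during which the arm holds its last target.

TASK

The sloping tube viewer on the bench is missing its eyepiece lens. Take the lens barrel with the two ears, handling it gently, lower it into the viewer's port with its ears up and down the slope, in the gaps between the ring's two claws, let it go fully seated, and then screw the retaining ring down clockwise by its crank knob until it is snug against its stop. Leave the other things on the bench where they are.

Things in the scene. Friction and masses are not known exactly. Their poses are not given: they have to be found in the camera images.
- lens_centre (a point): Eyepiece lens: upright aluminium barrel 84 mm tall, glass top, 0.12 to 0.21 kg. Point on its axis, 42 mm above its foot; z up the barrel. From the foot: spigot 44 mm across, 10 mm long (foot chamfered to 40 mm), then two ears 6 mm thick, 22 mm wide, reaching 36 mm from the axis along +x and -x, then (from 16 mm up) barrel 40 mm across. Starts standing on the bench.
- lens_grip (a point): Where best to grip the lens barrel: on its axis, 60 mm above its foot, 24 mm below its top (axes as lens_centre). In the port the ring reaches up to 27 mm above the lens's foot, so keep fingertips above that. Delicate: 10 to 15 N of grip is plenty; the fingers' forces on it must never reach 80 N, both fingers' forces added.
- lens_home (a point): Where lens_centre lies when the lens is fully seated in the viewer's port. z is the port's axis, square to the sloping deck and pointing up out of it, 0.5 rad (29 degrees) from vertical, leaning to the robot's side; x points up the slope, y across the deck to the left. The lens's ears must lie along x (either way round), within about 30 degrees.
- port_mouth (a point): Centre of the port's mouth, the flat ledge that the ears rest on: 14 mm above the deck, 32 mm below lens_home along z (same axes). Round bore 49 mm across, 11 mm deep: the spigot has 2.5 mm of play all round.
- viewer: The tube viewer: a fixed white wedge-shaped housing, 240 mm wide (y) and 200 mm deep (x), its deck 42 mm high at the low front (-x, towards the robot) and 146 mm at the back. Origin under its middle, z up; the port is over the origin. The lens must not hit or be rammed on the viewer, its port or ring with 40 N or more: lower it slowly and let go within a few mm of its seat.
- retainer (a joint): Turn of the retaining ring, rad: 0 to 0.1 unscrewed, as it starts; 1.571 fully home against its stop. Grows clockwise seen from above the deck; over this quarter turn the ring also moves 6 mm down the port's axis. Friction about 0.1 N m; it stays where it is left. It is a captive dark steel ring 98 mm across around the port, its top 31 mm above the deck when unscrewed.
- claw (a point): Middle of the top of one of the ring's two inward claws, 36 mm from the axis; the other is opposite. Each is 34 mm wide, 5 mm thick and reaches in to 26 mm from the axis. Unscrewed, they lie along y of lens_home with the gaps for the lens's ears along x, and pass 6 mm above the ears; home, they lie just over the ears (0.3 mm clear) and hold the lens in.
- crank_knob (a point): On the ring's upright black crank knob: a round post 16 mm across, parallel to the port's axis and 78 mm from it, free from 23 mm below this point to 17 mm above. This point is 50 mm above the deck unscrewed, 44 mm home. Starts on the -y side of the port (axes of lens_home), swings a quarter turn down the slope, ends on the -x side. It may turn between the fingers.
- plug: Plain blanking plug: the same barrel as the lens, 84 mm tall, but without ears or glass. Origin under its foot. Bystander.
- jar: Clear jar with a blue cap, 52 mm across, 75 mm tall; origin under its foot. Bystander.
- beaker: Glass beaker 68 mm across, 90 mm tall; origin under its foot. Bystander.
- wash_bottle: White bottle, blue cap, 64 mm across, 170 mm tall; origin under its foot. Bystander.
- slide_box: Grey slide box 90 x 60 x 35 mm; origin under its centre. Bystander.
Things that resemble listed ones, but are neither listed nor needed, are in the scene too. What is shaped like the part that bears lens_centre but orange is not meant.

How it is judged:
By the outcome, as a careful person would: the job done as asked, in the order asked, and still so for the second after the job is handed in, with the robot touching nothing.
It also fails if it takes over 61 s, if anything falls off the work surface, if the arm or the gripper's body presses on something with over 40 N, if the wrist force passes 120 N, or if a joint passes its speed limit or range.

## Working session

There is one attempt and no reset: what is moved stays moved. The work goes in short steps, Python scripts to look and compute and a tool call to move; the robot and the scene stay as the last step left them, time stands still between calls to the robot, and variables do not carry over. Pictures are saved under pics/ and viewed, and the job is handed in when it is done.

Besides the shell and the picture viewer there is one more tool, called after "Call:" as a command line: name --argument value ..., lists and objects as JSON in quotes. drive_tool: Moves the arm, as the interface text tells. Its arguments: {"type":"object","properties":{"increments":{"type":"string"},"grip":{"type":"number"},"squeeze":{"type":"number"}},"required":["increments"]}

```bash
ls; mkdir -p pics
python3 - <<'E'
from station import bot
import cv2,numpy as np
o=bot.get_obs()
for k,v in o.items(): print(k,np.round(v,3))
print(bot.finger_overhang)
for n in ("side","top"):
    im=bot.read_camera(n); cv2.imwrite(f"pics/{n}0.png",cv2.cvtColor(im,cv2.COLOR_RGB2BGR))
    c=bot.calibration(n); print({k:(np.round(v,4).tolist()) for k,v in c.items()})
E
```

```text
pics
t 0.0
q [-1.264  0.478  0.022  1.556 -0.012  1.109 -0.083]
joint_vel [-0.001  0.001  0.001  0.     0.001 -0.001  0.   ]
joint_torque [ 0.0000e+00 -5.9645e+01  1.6080e+00 -2.8119e+01  1.2000e-02  9.0000e-03
 -0.0000e+00]
eef_pos [0.272 0.617 0.252]
tool_rot [-0.     0.206  0.979 -0.001]
contact_force [-0.101 -0.197 -0.147]
torque [-0.007  0.024  0.04 ]
gripper_width 0.998
0.022
{'fx': 522.6118, 'fy': 522.6118, 'cx': 278.4875, 'cy': 213.8921, 'distortion': [-0.0184, 0.0, 0.0, 0.0, 0.0], 'camera_from_world': [[0.9362, -0.3514, -0.0015, -0.5209], [-0.2312, -0.6128, -0.7556, 0.1797], [0.2646, 0.7078, -0.655, 1.1948], [0.0, 0.0, 0.0, 1.0]]}
{'fx': 533.9551, 'fy': 533.9551, 'cx': 276.5135, 'cy': 211.8547, 'distortion': [0.0094, 0.0, 0.0, 0.0, 0.0], 'camera_from_world': [[0.0109, -0.9999, 0.0071, -0.0331], [-0.9977, -0.0114, -0.0669, 0.5673], [0.067, -0.0063, -0.9977, 1.4929], [0.0, 0.0, 0.0, 1.0]]}
```

View pics/side0.png

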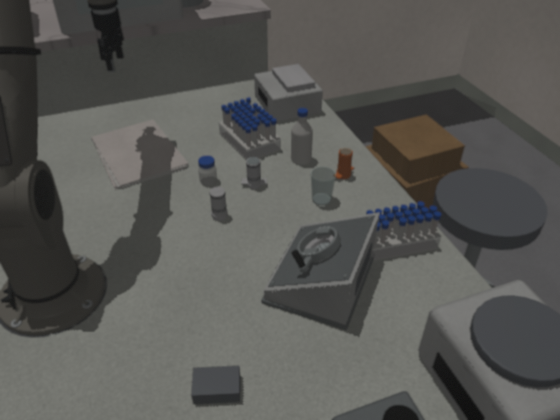

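View pics/top0.png

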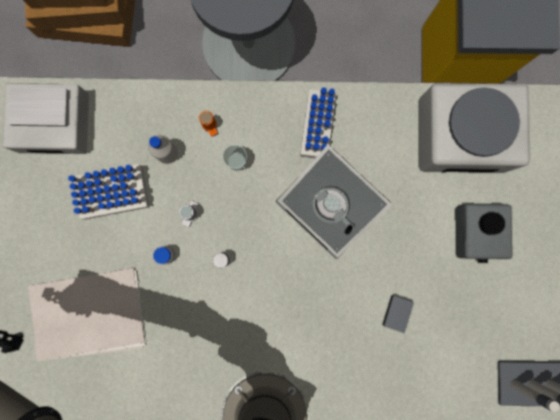

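Run:
```python
import cv2,numpy as np
def crop(n,x,y,w,h,s,o):
    im=cv2.imread(f"pics/{n}0.png")[y:y+h,x:x+w]
    im=cv2.convertScaleAbs(im,alpha=1.5)
    cv2.imwrite(f"pics/{o}.png",cv2.resize(im,None,fx=s,fy=s,interpolation=cv2.INTER_CUBIC))
crop("side",250,190,150,140,4.2,"sv"); crop("top",260,130,150,140,4.2,"tv")
crop("side",180,130,190,100,4.2,"sl"); crop("top",130,90,130,190,3,"tl")
```

```text
(no output)
```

View pics/sv.png

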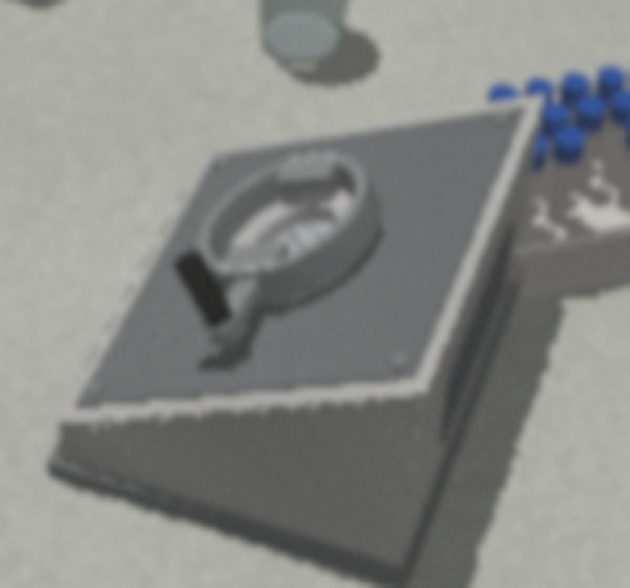

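View pics/tv.png

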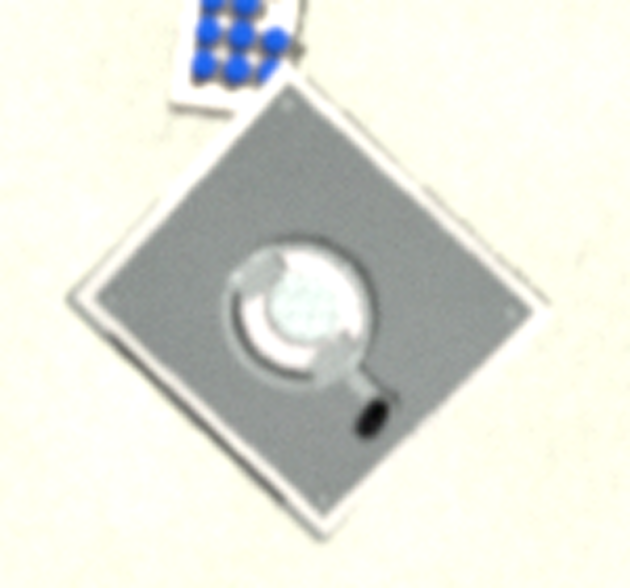

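View pics/sl.png

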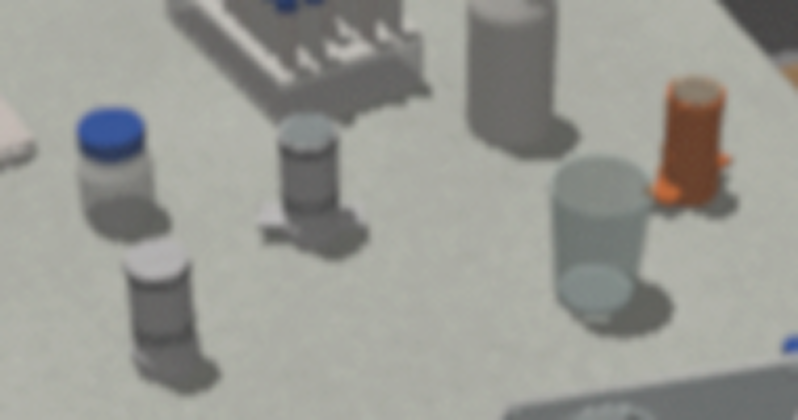

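View pics/tl.png

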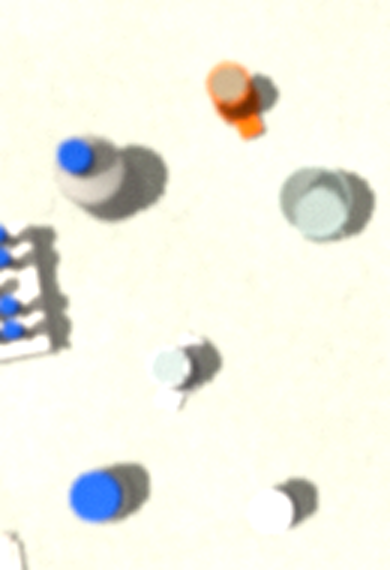

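```bash
cat > h.py <<'E'
import numpy as np,cv2
from station import bot
def cal(n):
    c=bot.calibration(n);K=np.array([[c["fx"],0,c["cx"]],[0,c["fy"],c["cy"]],[0,0,1.]])
    return K,np.array(c["distortion"],float),np.array(c["camera_from_world"])
def ray(n,uv):
    K,D,T=cal(n);p=cv2.undistortPoints(np.array([[uv]],float),K,D)[0,0]
    R,t=T[:3,:3],T[:3,3];d=R.T@np.array([p[0],p[1],1]);return -R.T@t,d/np.linalg.norm(d)
def onz(n,uv,z):
    o,d=ray(n,uv);return o+d*(z-o[2])/d[2]
def proj(n,P):
    K,D,T=cal(n);return cv2.projectPoints(np.atleast_2d(np.array(P,float)),cv2.Rodrigues(T[:3,:3])[0],T[:3,3],K,D)[0][:,0]
def tri(a,b):
    (o1,d1),(o2,d2)=ray("side",a),ray("top",b)
    A=np.stack([d1,-d2],1);s=np.linalg.lstsq(A,o2-o1,rcond=None)[0]
    p,q=o1+d1*s[0],o2+d2*s[1];return (p+q)/2,np.linalg.norm(p-q)
def shot(n,o,x=0,y=0,w=560,h=420,s=1,g=1.5):
    im=cv2.cvtColor(bot.read_camera(n),cv2.COLOR_RGB2BGR);cv2.imwrite(f"pics/{o}_raw.png",im)
    c=cv2.convertScaleAbs(im[y:y+h,x:x+w],alpha=g)
    cv2.imwrite(f"pics/{o}.png",cv2.resize(c,None,fx=s,fy=s,interpolation=cv2.INTER_CUBIC));return im
E
python3 - <<'E'
from h import *
from scipy.optimize import least_squares
im=cv2.imread("pics/top0.png");hsv=cv2.cvtColor(im,cv2.COLOR_BGR2HSV)
m=((im.max(2)<125)&(im.min(2)>60)).astype(np.uint8);m[:140]=0;m[265:]=0;m[:,:270]=0;m[:,395:]=0
m=cv2.morphologyEx(m,cv2.MORPH_OPEN,np.ones((3,3)))
c=max(cv2.findContours(m,0,2)[0],key=cv2.contourArea);h=cv2.convexHull(c)
q=cv2.approxPolyDP(h,6,True)[:,0];print(q.tolist(),cv2.contourArea(c))
# order: left(front+y), bottom(front-y), right(back-y), top(back+y)
q=q.astype(float);o=[q[q[:,0].argmin()],q[q[:,1].argmax()],q[q[:,0].argmax()],q[q[:,1].argmin()]]
def pts(p):
    x,y,a,L,W=p;s=np.array([(-L,W),(-L,-W),(L,-W),(L,W)])
    return np.array([[x+np.cos(a)*u-np.sin(a)*v,y+np.sin(a)*u+np.cos(a)*v,.094+np.tan(.5)*u] for u,v in s])
f=lambda p:(proj("top",pts(p))-o).ravel()
r=least_squares(f,[.6,-.15,-.75,.09,.11]);print(r.x,r.fun.round(1),np.hypot(*r.x[:2]))
print(proj("side",pts(r.x)).round(1).tolist())
# knob (black) both views
for n,(x0,y0,x1,y1) in {"side":(285,240,315,280),"top":(335,215,362,242)}.items():
    im=cv2.imread(f"pics/{n}0.png");b=(im.max(2)<45).astype(np.uint8);k=np.zeros_like(b);k[y0:y1,x0:x1]=b[y0:y1,x0:x1]
    ys,xs=np.nonzero(k);print(n,len(xs),xs.mean(),ys.mean(),xs.min(),xs.max(),ys.min(),ys.max())
    globals()[n]=(xs.mean(),ys.mean())
print(tri(side,top))
x,y,a=r.x[:3];ex=np.array([np.cos(a)*np.cos(.5),np.sin(a)*np.cos(.5),np.sin(.5)]);ez=np.array([-np.sin(.5)*np.cos(a),-np.sin(.5)*np.sin(a),np.cos(.5)]);ey=np.cross(ez,ex)
D=np.array([x,y,.094]);kn=D+ez*.05-ey*.078;print("knob pred",kn,proj("side",kn),proj("top",kn),"home",D+ez*.046)
E
```

```text
[[327, 152], [384, 202], [338, 250], [284, 202]] 5206.0
[ 0.59064244 -0.17708568 -0.71574055  0.08334875  0.09951388] [ 0.1  0.1 -0.1 -0.2  0.2  0.1 -0.1 -0.1] 0.6166180583743325
[[299.2, 228.1], [270.0, 285.6], [347.4, 277.2], [369.9, 215.7]]
side 114 298.280701754386 258.6578947368421 292 307 250 274
top 37 348.1621621621622 229.2972972972973 345 351 226 233
(array([ 0.51827748, -0.21501657,  0.12925842]), np.float64(0.003566433455758049))
knob pred [ 0.52137177 -0.22021568  0.13787913] [[299.8460673  257.13059478]] [[350.8543148 227.3741299]] home [ 0.57400065 -0.16261465  0.1343688 ]
```

Run:
```python
from h import *
x,y,a=.5906,-.1771,-.7157
def fr(x,y,a):
    c,s=np.cos(a),np.sin(a);ex=np.array([c*np.cos(.5),s*np.cos(.5),np.sin(.5)]);ez=np.array([-np.sin(.5)*c,-np.sin(.5)*s,np.cos(.5)]);return ex,np.cross(ez,ex),ez
ex,ey,ez=fr(x,y,a);D=np.array([x,y,.094])
for n,(ox,oy) in {"top":(260,130),"side":(250,190)}.items():
    src=cv2.imread(f"pics/{n}0.png")[oy:oy+140,ox:ox+150]
    im=cv2.resize(cv2.convertScaleAbs(src,alpha=1.5),None,fx=4.2,fy=4.2,interpolation=cv2.INTER_CUBIC)
    def dr(P,col):
        p=((proj(n,P)-[ox,oy]+.5)*4.2).astype(int)
        cv2.polylines(im,[p.reshape(-1,1,2)],True,col,1)
    t=np.linspace(0,2*np.pi,40,endpoint=False)
    cir=lambda h,r:[D+ez*h+r*(ex*np.cos(k)+ey*np.sin(k)) for k in t]
    dr(cir(.031,.049),(0,0,255));dr(cir(.014,.0245),(0,255,0))
    for u,v in((-.1,.12),(-.1,-.12),(.1,-.12),(.1,.12)):pass
    c,s=np.cos(a),np.sin(a)
    dr([[x+c*u-s*v,y+s*u+c*v,0] for u,v in((-.1,.12),(-.1,-.12),(.1,-.12),(.1,.12))],(255,0,255))
    dr([[x+c*u-s*v,y+s*u+c*v,z] for u,v,z in((-.1,.12,.042),(-.1,-.12,.042),(.1,-.12,.146),(.1,.12,.146))],(0,255,255))
    cv2.imwrite(f"pics/{n}_ov.png",im)
```

```text
(no output)
```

View pics/top_ov.png

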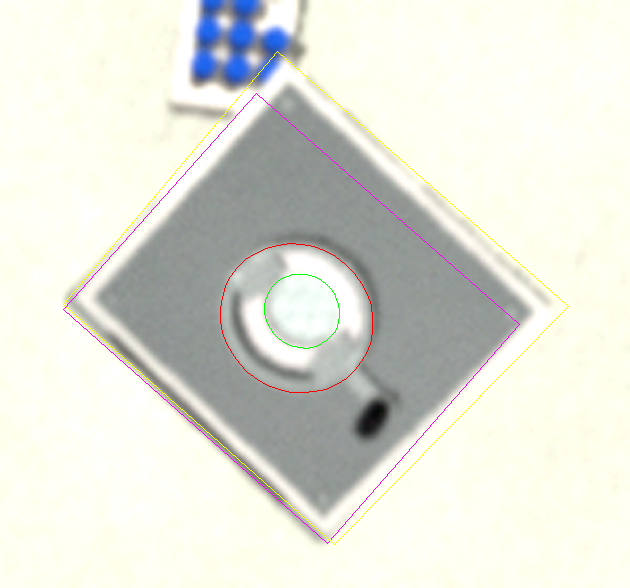

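View pics/side_ov.png

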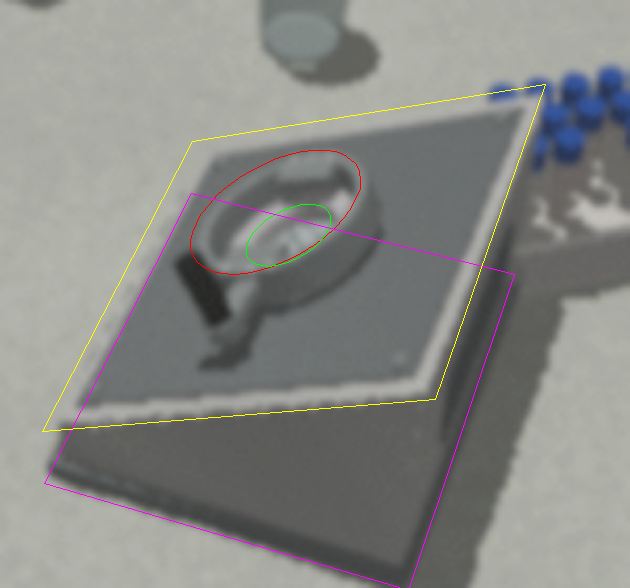

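Run:
```python
from h import *
# display finer crops of ring
for n,(x,y,w,h) in {"top":(305,175,60,70),"side":(285,215,65,70)}.items():
    im=cv2.imread(f"pics/{n}0.png")[y:y+h,x:x+w]
    im=cv2.resize(cv2.convertScaleAbs(im,alpha=1.1 if n=="top" else 1.8),None,fx=8,fy=8,interpolation=cv2.INTER_CUBIC)
    for i in range(0,w,10): cv2.putText(im,str(x+i),(i*8,10),0,.35,(0,0,255));cv2.line(im,(i*8,0),(i*8,4),(0,0,255))
    for i in range(0,h,10): cv2.putText(im,str(y+i),(0,i*8+4),0,.35,(0,0,255))
    cv2.imwrite(f"pics/{n}_ring.png",im)
```

```text
(no output)
```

View pics/top_ring.png

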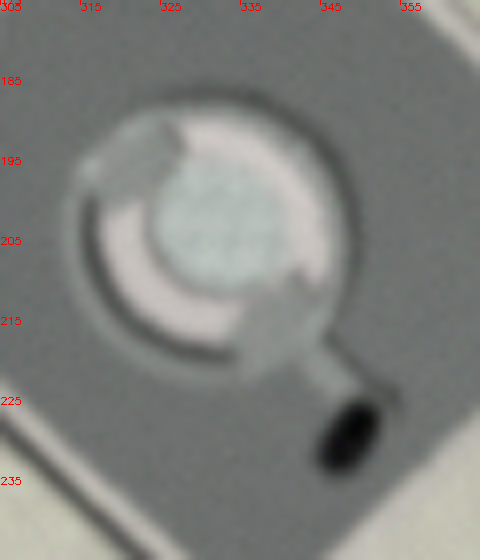

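View pics/side_ring.png

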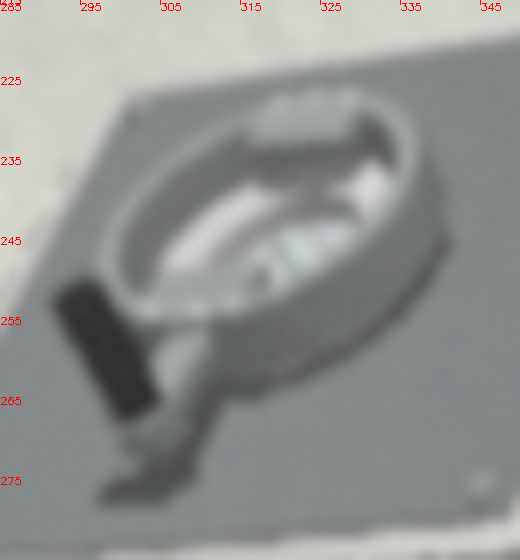

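Run:
```python
from h import *
a=-.7157
c,s=np.cos(a),np.sin(a);ex=np.array([c*np.cos(.5),s*np.cos(.5),np.sin(.5)]);ez=np.array([-np.sin(.5)*c,-np.sin(.5)*s,np.cos(.5)]);ey=np.cross(ez,ex)
R,g=tri((316.8,240.1),(330.2,204.3));print("ringtop",R,g,"deck centre",R-ez*.031)
# claw direction top
A=onz("top",(305+140/8-.5,175+160/8-.5),R[2]);B=onz("top",(305+275/8-.5,175+318/8-.5),R[2]);d=A-B;print(A,B,np.linalg.norm(d),np.arctan2(-d[0],d[1]))
# bore at mouth
M=onz("top",(305+220/8-.5,175+222/8-.5),.094+.011*np.cos(.5));print("mouth ctr top",M, "pred",R-ez*.017)
# knob ends
print("knob", tri((298.3,258.7),(348.2,229.3)))
for h in(.067,.05,.027):
  for n in("side","top"):print(h,n,proj(n,R+ez*(h-.031)-ey*.078).round(1),proj(n,R+ez*(h-.031)-ey*.078*np.cos(.07)-ex*.078*np.sin(.07)).round(1))
# panel corners side from picture
for s_,t_ in(((301,227.8),(284,202)),((270.2,285.2),(338,250)),((349.5,280),(384,202)),((375,215),(327,152))):
  print(tri(s_,t_))
```

```text
ringtop [ 0.58307121 -0.16827728  0.11935912] 0.0009899208868880455 deck centre [ 0.59428673 -0.17802904  0.09215406]
[ 0.60841642 -0.14624585  0.11935912] [ 0.55646845 -0.19116627  0.11935912] 0.06867631181929508 -0.8578186685812903
mouth ctr top [ 0.58946335 -0.17458458  0.10365341] pred [ 0.58922165 -0.17362502  0.10444022]
knob (array([ 0.51827564, -0.21512064,  0.12923273]), np.float64(0.0035732465983788235))
0.067 side [[298.1 251.6]] [[295.9 251.8]]
0.067 top [[349.9 228.1]] [[348.5 229.5]]
0.05 side [[301.6 257.6]] [[299.4 257.9]]
0.05 top [[351.1 226. ]] [[349.7 227.4]]
0.027 side [[306.3 265.7]] [[304.2 265.9]]
0.027 top [[352.7 223.2]] [[351.3 224.6]]
(array([ 0.59539622, -0.04784325,  0.04888555]), np.float64(0.004294042952600874))
(array([ 0.46235815, -0.19774976,  0.04993804]), np.float64(0.0008981823611640398))
(array([ 0.59081506, -0.30873471,  0.13196735]), np.float64(0.0033868970229182006))
(array([ 0.72371537, -0.15920045,  0.14129056]), np.float64(0.011557626385317434))
```

Run:
```python
from h import *
for n,(x,y,w,h) in {"top":(165,190,50,45),"side":(230,150,50,50)}.items():
    im=cv2.imread(f"pics/{n}0.png")[y:y+h,x:x+w]
    im=cv2.resize(cv2.convertScaleAbs(im,alpha=.95 if n=="top" else 1.6),None,fx=12,fy=12,interpolation=cv2.INTER_CUBIC)
    for i in range(0,w,10): cv2.putText(im,str(x+i),(i*12,10),0,.35,(0,0,255))
    for i in range(0,h,10): cv2.putText(im,str(y+i),(0,i*12+4),0,.35,(0,0,255))
    cv2.imwrite(f"pics/{n}_lens.png",im)
```

```text
(no output)
```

View pics/top_lens.png

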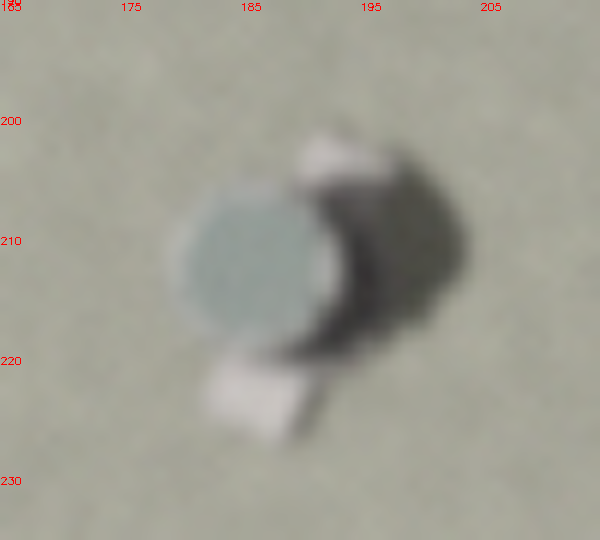

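View pics/side_lens.png

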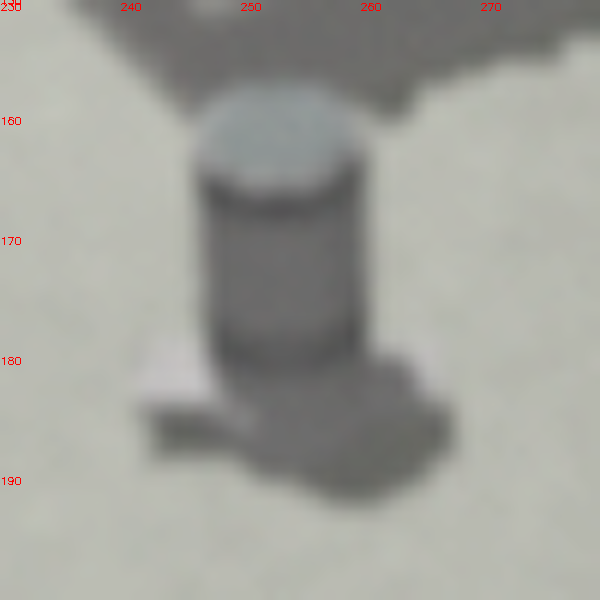

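Run:
```python
from h import *
print(tri((252.8,161.2),(186,211.75)), onz("top",(186,211.75),.084), onz("side",(252.8,161.2),.084))
A=onz("top",(165+244/12-.5,190+431/12-.5),.016);B=onz("top",(165+357/12-.5,190+147/12-.5),.016);d=B-A
print(A,B,(A+B)/2,np.linalg.norm(d),np.arctan2(d[1],d[0]))
o=bot.get_obs()
from scipy.spatial.transform import Rotation as R
q=o["tool_rot"];r=R.from_quat([q[1],q[2],q[3],q[0]]).as_matrix();print(r.round(3),np.arctan2(r[1,1],r[0,1]))
```

```text
(array([0.56180502, 0.21872558, 0.08130023]), np.float64(0.0017005689874671432)) [0.56081204 0.21852272 0.084     ] [0.56149777 0.21483342 0.084     ]
[0.52648505 0.23205944 0.016     ] [0.59395895 0.20689122 0.016     ] [0.560222   0.21947533 0.016     ] 0.07201504802828348 -0.35702198935850454
[[-0.915  0.403 -0.001]
 [ 0.403  0.915 -0.001]
 [-0.    -0.002 -1.   ]] 1.156029101244608
```

Call:
drive_tool --increments "0.024 -0.033 0 0.005;0.024 -0.033 0 0.005;0.024 -0.033 0 0.005;0.024 -0.033 0 0.005;0.024 -0.033 0 0.005;0.024 -0.033 0 0.005;0.024 -0.033 0 0.005;0.024 -0.033 0 0.005;0.024 -0.033 0 0.005;0.024 -0.033 0 0.005;0.024 -0.033 0 0.005;0.024 -0.033 0 0.005" --grip 1 --squeeze 20

```text
t: 1.1
eef_pos: [0.5606, 0.2199, 0.2531]
tool_rot: [-0.0, 0.176, 0.984, -0.0]
contact_force: [1.2, 0.7, 2.1]
gripper_width: 0.999
```

Call:
drive_tool --increments "0 -0.001 -0.03 0;0 0 -0.03 0;0 0 -0.03 0;0 0 -0.03 0;0 0 -0.02 0;0 0 -0.02 0;0 0 -0.015 0;0 0 -0.01 0;0 0 -0.005 0;0 0 0 0"

```text
t: 1.93
eef_pos: [0.5594, 0.2205, 0.0623]
tool_rot: [-0.001, 0.176, 0.984, -0.001]
contact_force: [0.2, 0.1, 0.6]
gripper_width: 1.001
```

Run:
```python
from h import *
shot("side","s1",180,90,140,120,5,1.6)
```

```text
(no output)
```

View pics/s1.png

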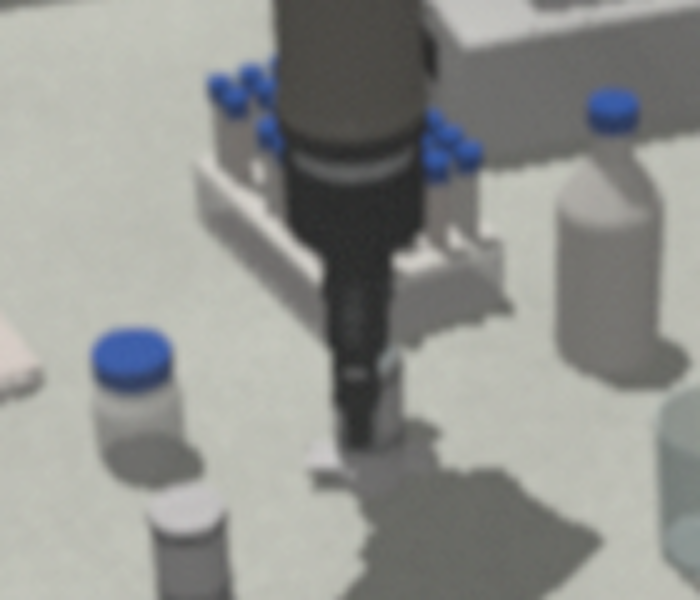

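Call:
drive_tool --increments "0.001 -0.002 0 0;0 0 0 0;0 0 0 0;0 0 0 0;0 0 0 0" --grip 0.52 --squeeze 20

```text
t: 2.4
eef_pos: [0.5612, 0.2189, 0.0638]
tool_rot: [0.0, 0.176, 0.984, 0.0]
contact_force: [0.4, 0.0, 0.2]
gripper_width: 0.52
```

Call:
drive_tool --increments "0 0 0 0;0 0 0 0;0 0 0 0;0 0 0 0" --grip 0.4 --squeeze 20

```text
t: 2.73
eef_pos: [0.5613, 0.219, 0.0637]
tool_rot: [0.0, 0.176, 0.984, 0.0]
contact_force: [-1.3, -0.0, 5.3]
gripper_width: 0.461
```

Call:
drive_tool --increments "0 0 0.005 0;0 0 0.01 0;0 0 0.015 0;0 0 0.02 0;0 0 0.025 0;0 0 0.025 0;0 0 0.02 0;0 0 0.015 0;0 0 0.01 0;0 0 0 0"

```text
t: 3.57
eef_pos: [0.562, 0.2191, 0.2108]
tool_rot: [0.001, 0.177, 0.984, 0.001]
contact_force: [0.3, -0.6, -1.1]
gripper_width: 0.46
```

Run:
```python
from h import *
print(bot.get_obs()["gripper_width"],bot.get_obs()["contact_force"])
shot("side","s2",180,60,140,120,5,1.6)
shot("top","t2",120,150,140,120,5,1.)
```

```text
0.4599050817854433 [ 0.31059324 -0.64021335 -1.07224476]
```

View pics/s2.png

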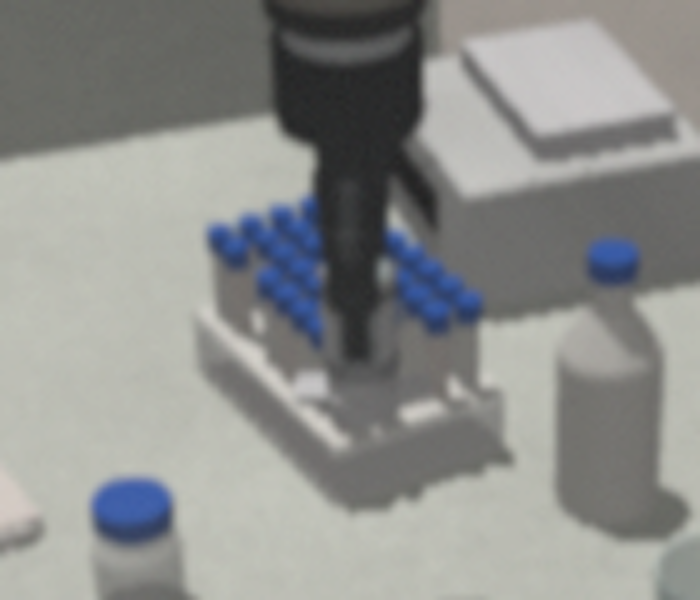

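View pics/t2.png

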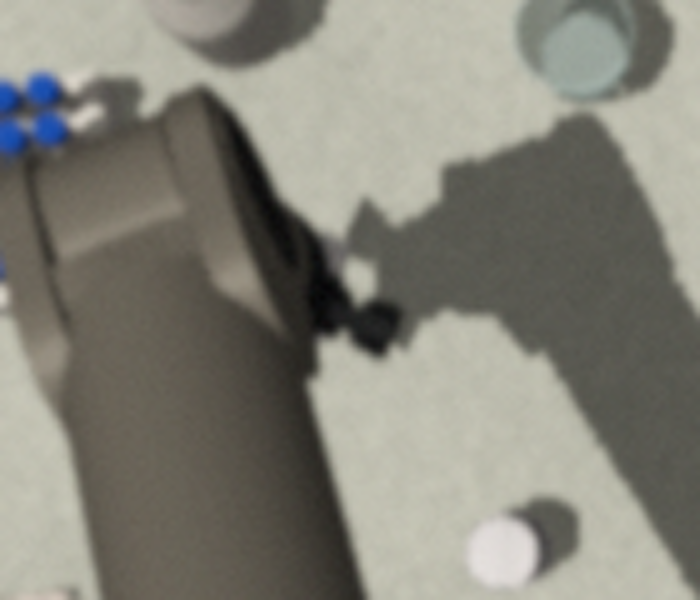

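Call:
drive_tool --increments "0.004 -0.016 0.012 -0.01;0.008 -0.032 0.012 -0.02;0.008 -0.032 0.012 -0.025;0.008 -0.032 0.01 -0.025;0.008 -0.032 0.004 -0.025;0.008 -0.032 0 -0.025;0.008 -0.032 0 -0.025;0.008 -0.032 0 -0.025;0.008 -0.032 0 -0.025;0.008 -0.032 0 -0.025;0.008 -0.032 0 -0.025;0.008 -0.032 0 -0.025"

```text
t: 4.67
eef_pos: [0.6523, -0.1515, 0.2571]
tool_rot: [-0.001, 0.313, 0.95, -0.0]
contact_force: [0.2, 0.8, -1.8]
gripper_width: 0.463
```

Call:
drive_tool --increments "0.008 -0.032 0 -0.025;0.008 -0.032 0 -0.025;0.008 -0.032 0 -0.025;0.008 -0.032 0 -0.015;0.004 -0.02 0 0;0.002 -0.008 0 0;0 0 0 0"

```text
t: 5.25
eef_pos: [0.6894, -0.3087, 0.2567]
tool_rot: [-0.001, 0.357, 0.934, -0.001]
contact_force: [-1.0, 0.0, -1.6]
gripper_width: 0.463
```

Call:
drive_tool --increments "0 0 -0.01 0;0 0 -0.018 0;0 0 -0.02 0;0 0 -0.015 0;0 0 -0.007 0;0 0 -0.002 0;0 0 0 0"

```text
t: 5.83
eef_pos: [0.6911, -0.3036, 0.1858]
tool_rot: [-0.001, 0.354, 0.935, 0.0]
contact_force: [-0.9, 0.4, -1.4]
gripper_width: 0.465
```

Run:
```python
from h import *
shot("side","s3",270,140,140,120,5,1.6)
shot("top","t3",300,120,140,120,5,1.)
```

```text
(no output)
```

View pics/s3.png

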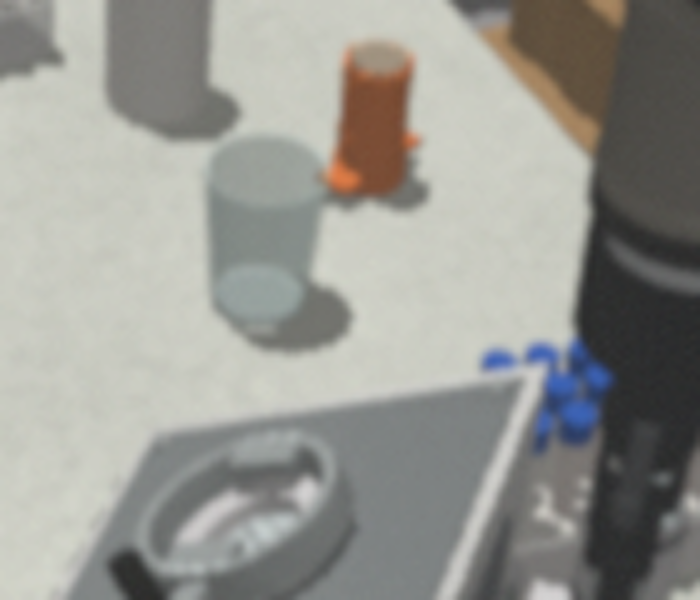

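View pics/t3.png

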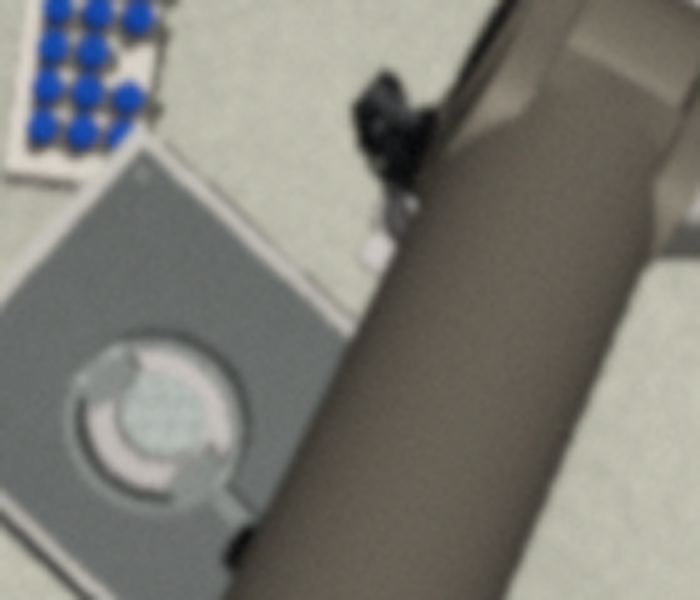

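Call:
drive_tool --increments "-0.0038 0.0033 0 0;-0.0038 0.0033 0 0;-0.0038 0.0033 0 0;-0.0023 0.002 0 0;0 0 0 0"

```text
t: 6.35
eef_pos: [0.6769, -0.2925, 0.1867]
tool_rot: [-0.0, 0.354, 0.935, 0.0]
contact_force: [0.0, -0.9, -1.2]
gripper_width: 0.464
```

Call:
drive_tool --increments "-0.0023 0.002 0 0;-0.0023 0.002 0 0;-0.0023 0.002 0 0;0 0 0 0"

```text
t: 6.68
eef_pos: [0.67, -0.2869, 0.1862]
tool_rot: [-0.0, 0.354, 0.935, 0.0]
contact_force: [0.0, 0.1, -1.6]
gripper_width: 0.46
```

Call:
drive_tool --increments "-0.0023 0.002 0 0;-0.0023 0.002 0 0;0 0 0 0"

```text
t: 6.93
eef_pos: [0.6671, -0.2843, 0.1877]
tool_rot: [0.002, 0.355, 0.935, -0.0]
contact_force: [4.7, -3.6, -1.0]
gripper_width: 0.461
```

Call:
drive_tool --increments "-0.0023 0.002 0 0;-0.0023 0.002 0 0;0 0 0 0"

```text
t: 7.18
eef_pos: [0.6625, -0.2808, 0.1879]
tool_rot: [0.003, 0.355, 0.935, -0.001]
contact_force: [4.5, -3.4, 0.2]
gripper_width: 0.456
```

Call:
drive_tool --increments "-0.0023 0.002 0 0;-0.0023 0.002 0 0;0 0 0 0"

```text
t: 7.43
eef_pos: [0.6577, -0.2767, 0.1877]
tool_rot: [0.002, 0.355, 0.935, -0.001]
contact_force: [4.6, -4.2, 0.4]
gripper_width: 0.465
```

Run:
```python
from h import *
shot("side","s4",330,150,140,120,5,1.6)
shot("top","t4",300,120,140,120,5,1.)
```

```text
(no output)
```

View pics/s4.png

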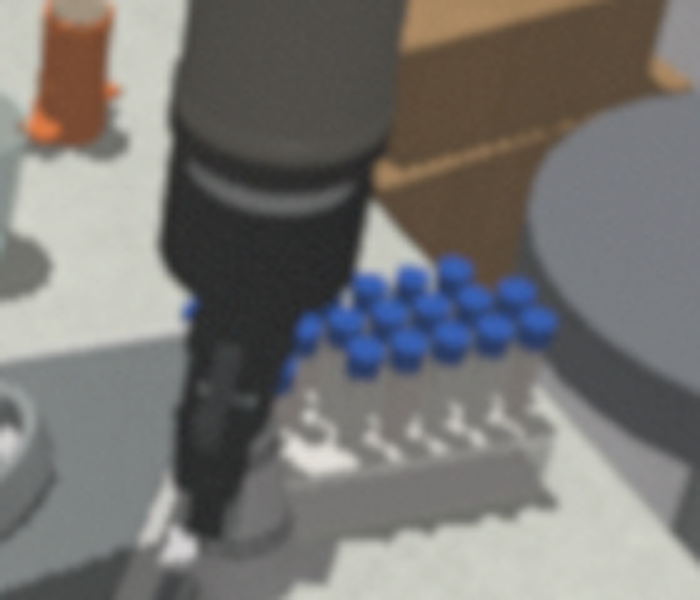

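View pics/t4.png

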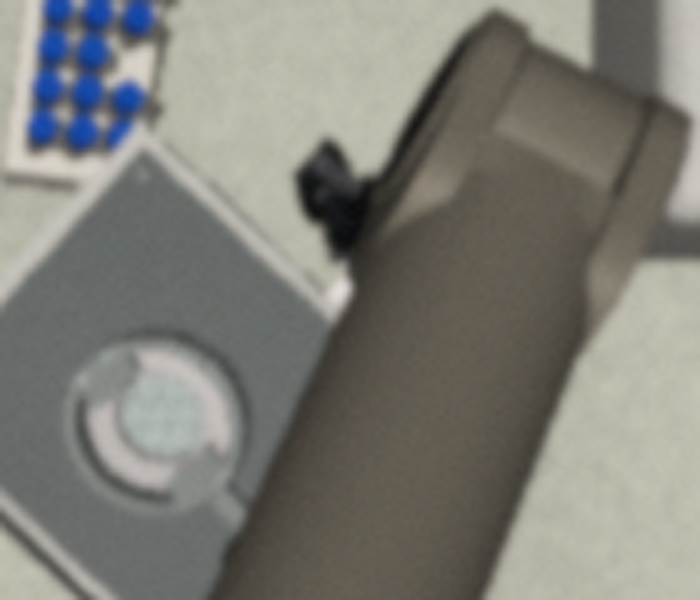

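Call:
drive_tool --increments "-0.0023 0.002 0 0;-0.0023 0.002 0 0;-0.0023 0.002 0 0;0 0 0 0"

```text
t: 7.87
eef_pos: [0.6504, -0.2701, 0.1873]
tool_rot: [0.001, 0.355, 0.935, -0.0]
contact_force: [4.5, -3.6, 0.4]
gripper_width: 0.462
```

Call:
drive_tool --increments "-0.0023 0.002 0 0;-0.0023 0.002 0 0;0 0 0 0"

```text
t: 8.12
eef_pos: [0.645, -0.2653, 0.1865]
tool_rot: [0.0, 0.355, 0.935, -0.0]
contact_force: [3.4, -3.1, -0.8]
gripper_width: 0.463
```

Run:
```python
from h import *
shot("side","s5",330,190,120,100,6,1.8)
```

```text
(no output)
```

View pics/s5.png

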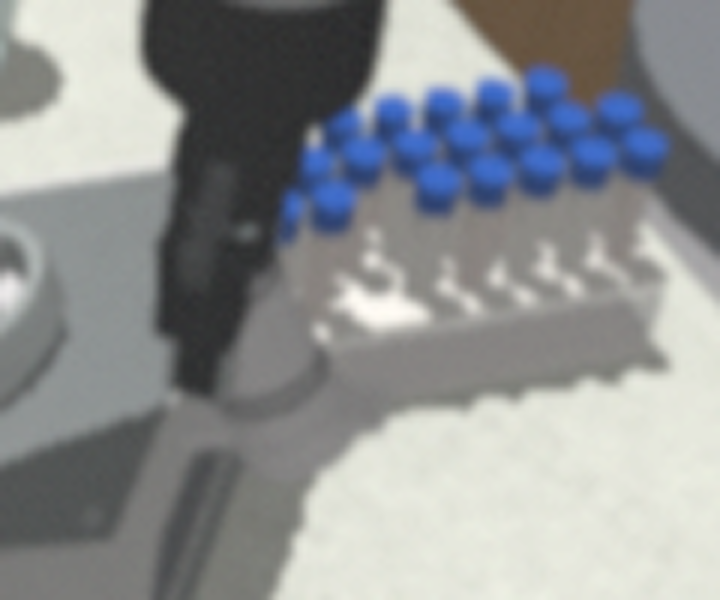

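Call:
drive_tool --increments "0.0038 -0.0033 0 0;0.003 -0.0026 0.005 0;0 0 0.01 0;0 0 0.02 0;0 0 0.02 0;-0.01 0.015 0.015 0;-0.015 0.025 0 0;-0.02 0.025 0 0;-0.02 0.025 0 0;-0.02 0.025 0 0;-0.015 0.018 0 0;0 0 0 0"

```text
t: 9.17
eef_pos: [0.5492, -0.1335, 0.2565]
tool_rot: [-0.002, 0.352, 0.936, 0.001]
contact_force: [-0.6, -0.7, -1.7]
gripper_width: 0.463
```

Run:
```python
from h import *
print(bot.get_obs()["eef_pos"])
shot("side","s6",240,130,160,120,5,1.8)
shot("top","t6",260,120,140,120,5,1.)
```

```text
[ 0.54916751 -0.13351874  0.25654515]
```

View pics/s6.png

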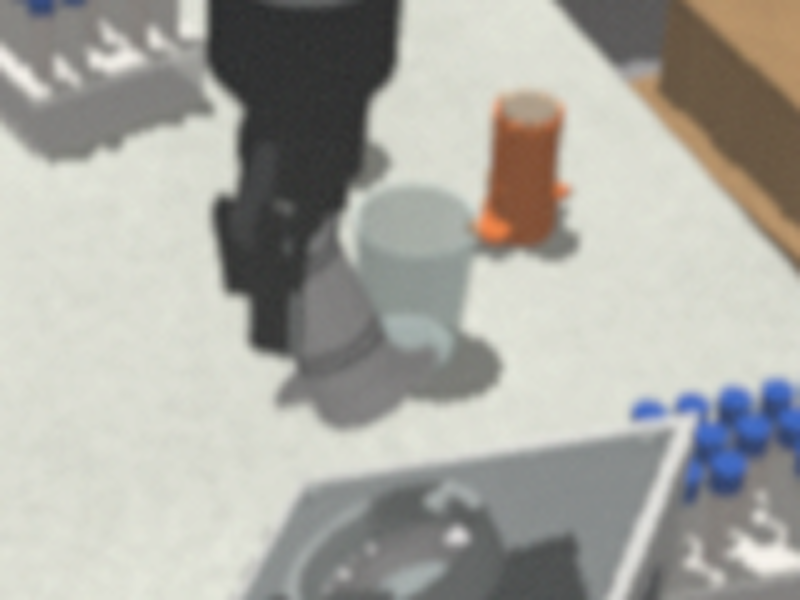

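View pics/t6.png

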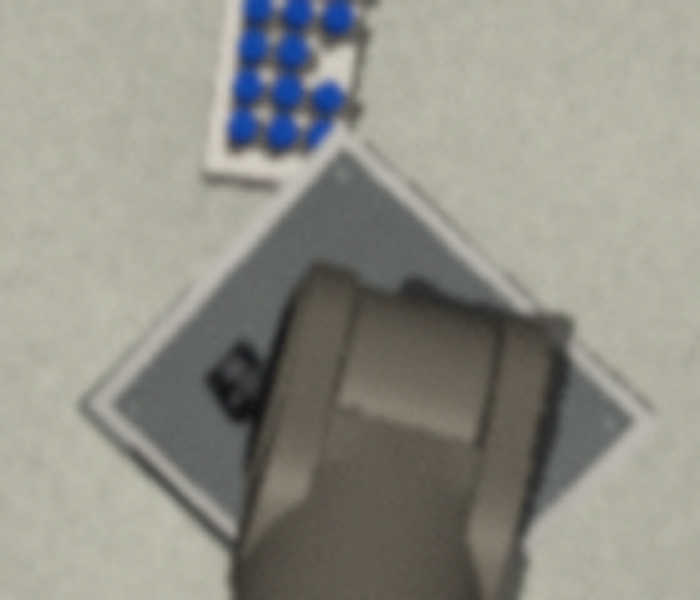

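```bash
cat > ov.py <<'E'
from h import *
a=-.72;c,s=np.cos(a),np.sin(a)
def axes(th):
    ex=np.array([c*np.cos(th),s*np.cos(th),np.sin(th)]);ez=np.array([-np.sin(th)*c,-np.sin(th)*s,np.cos(th)]);return ex,np.cross(ez,ex),ez
def lens(raw,out,box,sc,tcp,th,D=(.5935,-.1778,.093),n="side"):
    ox,oy,w,h=box;im=cv2.imread(f"pics/{raw}_raw.png")[oy:oy+h,ox:ox+w]
    im=cv2.resize(cv2.convertScaleAbs(im,alpha=1.8),None,fx=sc,fy=sc,interpolation=cv2.INTER_CUBIC)
    def dr(P,col): cv2.polylines(im,[((proj(n,P)-[ox,oy]+.5)*sc).astype(int).reshape(-1,1,2)],True,col,1)
    ex,ey,ez=axes(th);F=np.array(tcp)-[0,0,.003]-ez*.06
    t=np.linspace(0,2*np.pi,40,endpoint=False);cir=lambda C,e1,e2,r:[C+r*(e1*np.cos(k)+e2*np.sin(k)) for k in t]
    dr(cir(F,ex,ey,.02),(0,0,255));dr(cir(F+ez*.016,ex,ey,.02),(0,255,0))
    for sg in(1,-1): dr([F+ez*.01+sg*ex*u+ey*v for u,v in((.02,.011),(.036,.011),(.036,-.011),(.02,-.011))],(255,0,0))
    dr([F,F+ez*.084],(0,255,255))
    ex,ey,ez=axes(.5);dr(cir(np.array(D)+ez*.031,ex,ey,.049),(255,0,255))
    cv2.imwrite(f"pics/{out}.png",im)
E
python3 -c "
from ov import *
lens('s6','s6o',(240,130,160,120),5,[.5492,-.1335,.2565],.5)"
```

```text
(no output)
```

View pics/s6o.png

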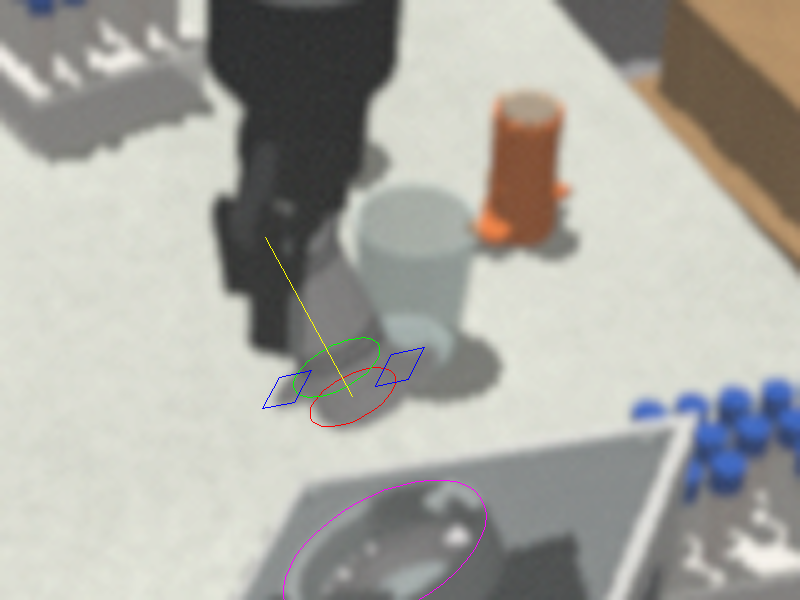

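Call:
drive_tool --increments "0.001 -0.002 -0.01 0;0.001 -0.002 -0.018 0;0.002 -0.003 -0.018 0;0.0015 -0.002 -0.013 0;0.001 -0.002 -0.007 0;0.0005 -0.0005 -0.003 0;0 0 0 0"

```text
t: 9.85
eef_pos: [0.5589, -0.1504, 0.1866]
tool_rot: [-0.001, 0.355, 0.935, -0.0]
contact_force: [1.2, 0.4, -1.5]
gripper_width: 0.466
```

Run:
```python
from ov import *
e=bot.get_obs()["eef_pos"];print(e)
shot("side","s7",260,160,130,110,6,1.8)
lens('s7','s7o',(260,160,130,110),6,e,.5)
```

```text
[ 0.55887431 -0.15042696  0.18657124]
```

View pics/s7o.png

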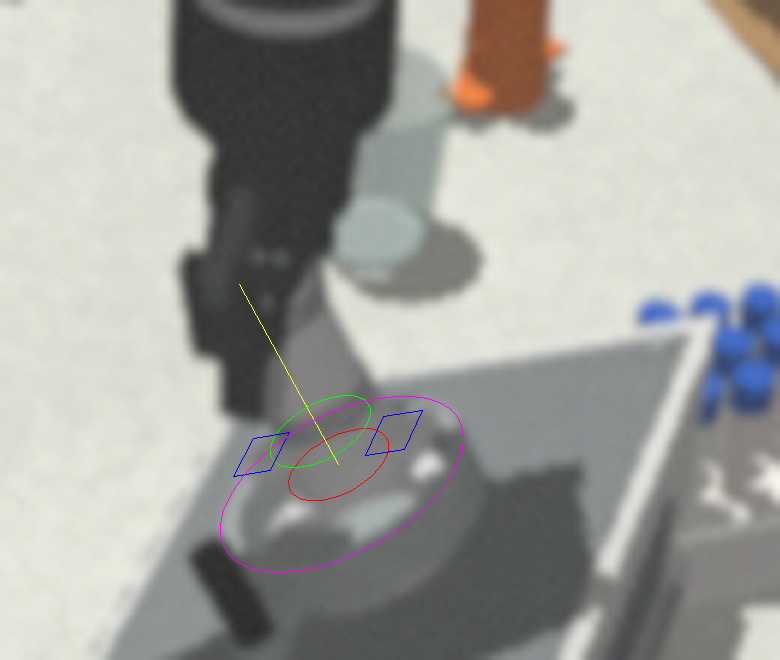

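View pics/s7.png

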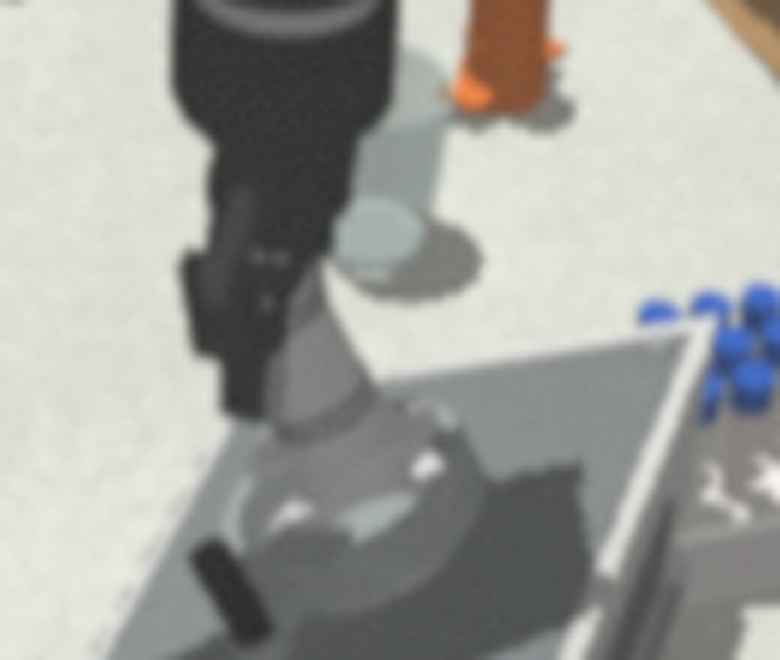

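Call:
drive_tool --increments "-0.0015 0.003 0 0;-0.0015 0.0025 0 0;0 0 0 0;0.0018 -0.0016 -0.0044 0;0.0018 -0.0016 -0.0044 0;0 0 0 0"

```text
t: 10.4
eef_pos: [0.5594, -0.1477, 0.1777]
tool_rot: [-0.0, 0.355, 0.935, -0.0]
contact_force: [-0.6, -0.0, -2.0]
gripper_width: 0.459
```

Run:
```python
from ov import *
e=bot.get_obs()["eef_pos"];D=np.array([.5935,-.1778,.093]);ex,ey,ez=axes(.5);v=e-[0,0,.003]-D;print(e,v@ex,v@ey,v@ez-.064)
shot("side","s8",260,160,130,110,6,1.8)
lens('s8','s8o',(260,160,130,110),6,e,.5)
```

```text
[ 0.55943135 -0.1476661   0.17768222] -0.0007544085641692067 0.00019049033328645505 0.029488524417367656
```

View pics/s8o.png

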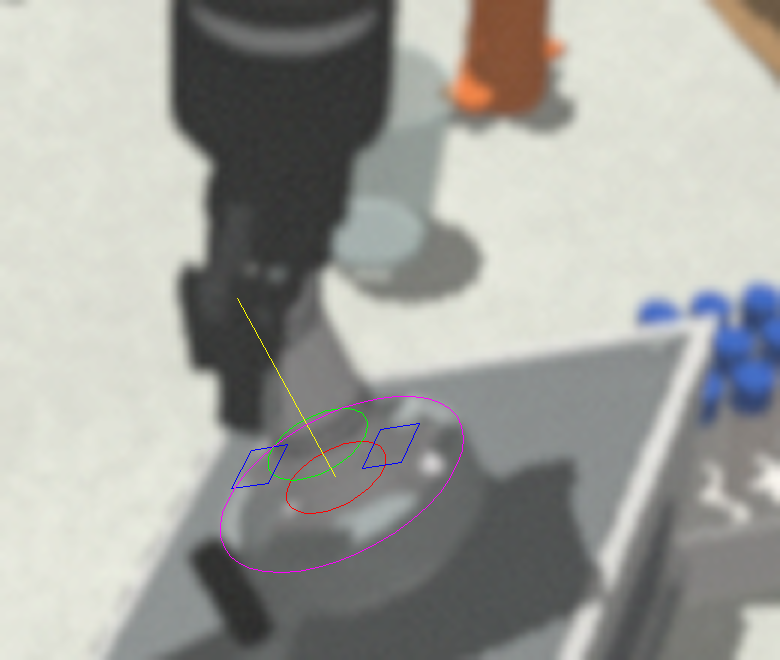

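Call:
drive_tool --increments "0.0018 -0.0016 -0.0044 0;0.0018 -0.0016 -0.0044 0;0 0 0 0"

```text
t: 10.7
eef_pos: [0.5629, -0.1503, 0.169]
tool_rot: [-0.001, 0.354, 0.935, 0.0]
contact_force: [-2.2, 0.8, 2.2]
gripper_width: 0.466
```

Call:
drive_tool --increments "0.0018 -0.0016 -0.0044 0;0 0 0 0"

```text
t: 10.87
eef_pos: [0.5634, -0.1504, 0.1645]
tool_rot: [-0.003, 0.354, 0.935, 0.001]
contact_force: [-6.7, 5.4, 5.5]
gripper_width: 0.461
```

Call:
drive_tool --increments "0.0011 -0.001 -0.0026 0;0 0 0 0"

```text
t: 11.03
eef_pos: [0.5637, -0.1506, 0.1618]
tool_rot: [-0.004, 0.354, 0.935, 0.001]
contact_force: [-8.5, 8.5, 6.3]
gripper_width: 0.462
```

Run:
```python
from ov import *
o=bot.get_obs();e=o["eef_pos"];D=np.array([.5935,-.1778,.093]);ex,ey,ez=axes(.5);v=e-[0,0,.003]-D;print(e,v@ex,v@ey,v@ez-.064,o["contact_force"],o["torque"])
shot("side","s9",260,160,130,110,6,1.8)
lens('s9','s9o',(260,160,130,110),6,e,.5)
```

```text
[ 0.56374719 -0.15055447  0.16182391] -0.0038384169323342596 0.0008647995282484762 0.013102881356770665 [-8.52890716  8.48590902  6.32151819] [ 1.44122663  1.6471341  -0.05465916]
```

View pics/s9.png

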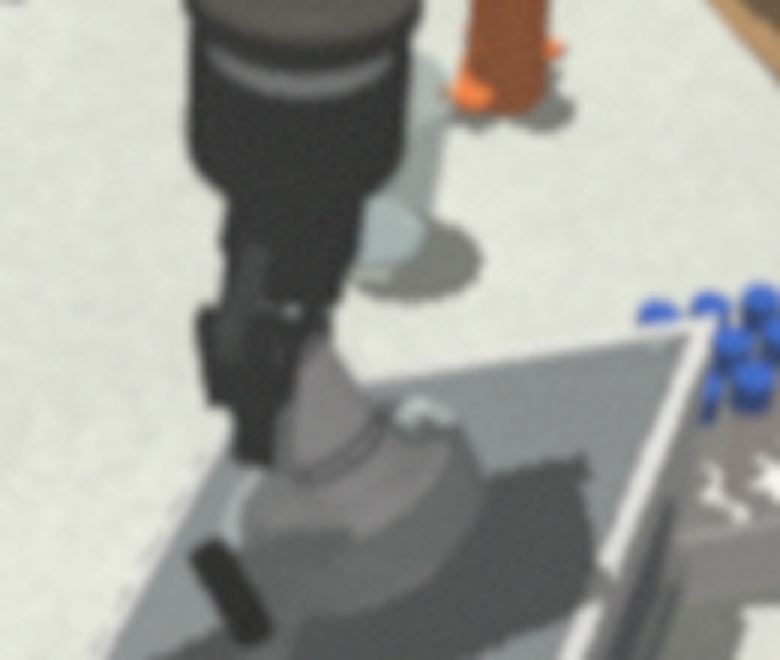

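Call:
drive_tool --increments "-0.0018 0.0016 0.0044 0;-0.0036 0.0032 0.0088 0;-0.0036 0.0032 0.0088 0;0 0 0 0"

```text
t: 11.42
eef_pos: [0.5577, -0.1452, 0.1869]
tool_rot: [0.002, 0.355, 0.935, 0.0]
contact_force: [0.5, -0.5, -1.9]
gripper_width: 0.463
```

Run:
```python
from ov import *
o=bot.get_obs();e=o["eef_pos"];D=np.array([.5935,-.1778,.093]);ex,ey,ez=axes(.5);v=e-[0,0,.003]-D;print(e,v@ex,v@ey,v@ez-.064,o["contact_force"])
shot("side","s10",270,170,100,90,8,1.8)
lens('s10','s10o',(270,170,100,90),8,e,.5)
```

```text
[ 0.55772079 -0.14522442  0.18691226] 0.001129218720335976 0.0008982433103368928 0.038977072436935545 [ 0.54008027 -0.45190246 -1.8635705 ]
```

View pics/s10.png

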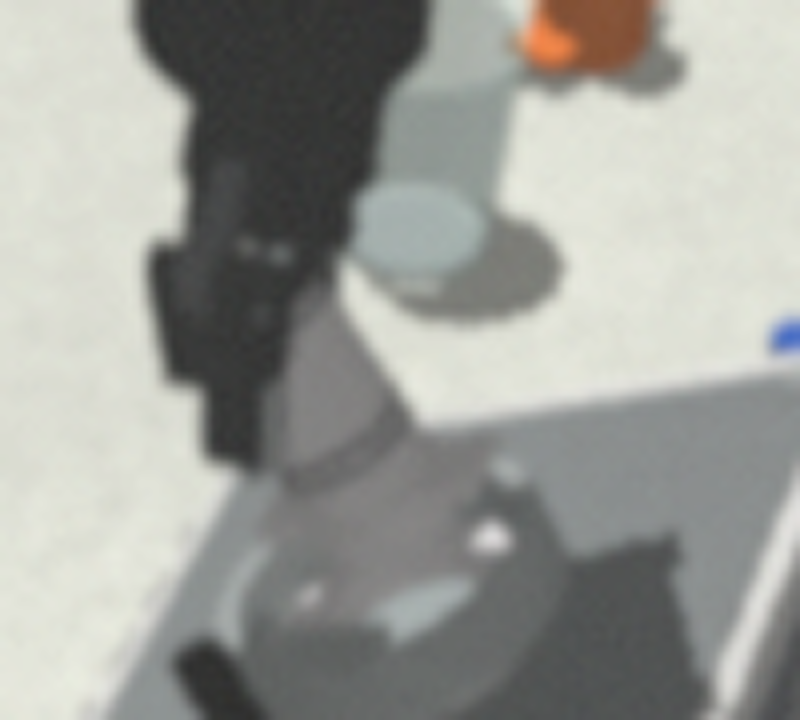

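View pics/s10o.png

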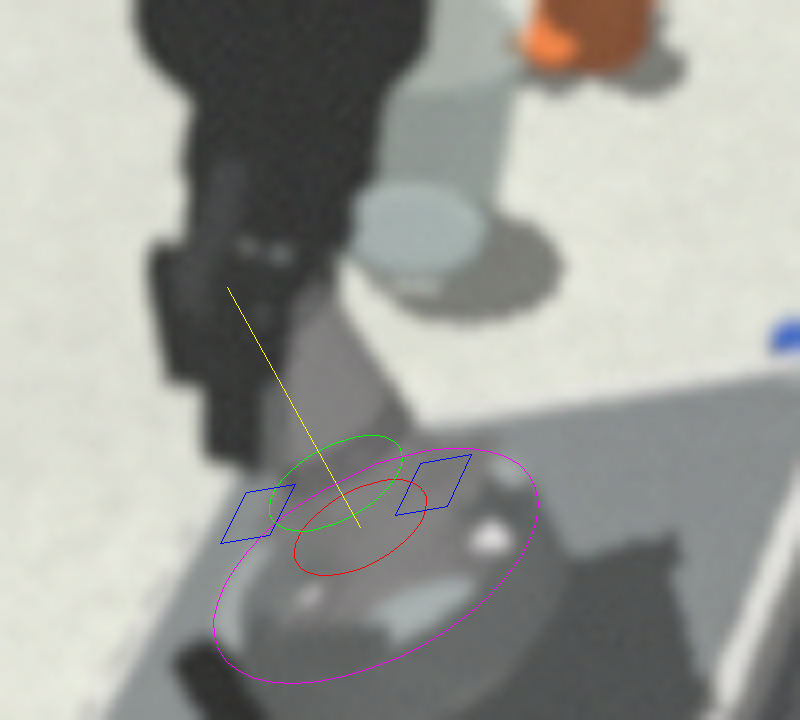

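Call:
drive_tool --increments "-0.0019 0.0013 -0.0013 0;-0.002 0.0014 -0.0014 0;0.0018 -0.0016 -0.0044 0;0.0018 -0.0016 -0.0044 0;0.0018 -0.0016 -0.0044 0;0 0 0 0"

```text
t: 11.97
eef_pos: [0.5583, -0.1477, 0.1674]
tool_rot: [-0.001, 0.355, 0.935, -0.0]
contact_force: [-0.0, -0.0, -2.9]
gripper_width: 0.464
```

Call:
drive_tool --increments "0.0018 -0.0016 -0.0044 0;0 0 0 0"

```text
t: 12.13
eef_pos: [0.5603, -0.1492, 0.1636]
tool_rot: [-0.0, 0.355, 0.935, -0.0]
contact_force: [0.2, 0.5, -2.0]
gripper_width: 0.463
```

Call:
drive_tool --increments "0.0018 -0.0016 -0.0044 0;0 0 0 0"

```text
t: 12.3
eef_pos: [0.5621, -0.1507, 0.1593]
tool_rot: [-0.0, 0.355, 0.935, -0.0]
contact_force: [-0.4, 0.3, -2.0]
gripper_width: 0.464
```

```bash
cat > st.py <<'E'
from ov import *
o=bot.get_obs();e=o["eef_pos"];D=np.array([.5935,-.1778,.093]);ex,ey,ez=axes(.5);v=e-[0,0,.003]-D;f=o["contact_force"]
print(o["t"],"xyh mm",np.round(1e3*np.array([v@ex,v@ey,v@ez-.064]),1),"F home",np.round([f@ex,f@ey,f@ez],1))
E
python3 st.py
```

```text
12.3 xyh mm [-6.  -0.3 11.5] F home [-1.5 -0.  -1.5]
```

Call:
drive_tool --increments "0.0011 -0.001 -0.0026 0;0 0 0 0"

```text
t: 12.47
eef_pos: [0.563, -0.1511, 0.1575]
tool_rot: [-0.001, 0.354, 0.935, 0.0]
contact_force: [-3.2, 1.7, 3.5]
gripper_width: 0.464
```

Call:
drive_tool --increments "0.0011 -0.001 -0.0026 0;0 0 0 0"

```text
t: 12.63
eef_pos: [0.563, -0.151, 0.155]
tool_rot: [-0.002, 0.354, 0.935, 0.001]
contact_force: [-7.5, 6.7, 9.9]
gripper_width: 0.462
```

```bash
python3 st.py
python3 - <<'E'
from h import *
shot("side","s11",270,170,100,90,8,1.8)
E
```

```text
12.6333 xyh mm [-7.4  0.   7.3] F home [-4.   0.1 13.5]
```

View pics/s11.png

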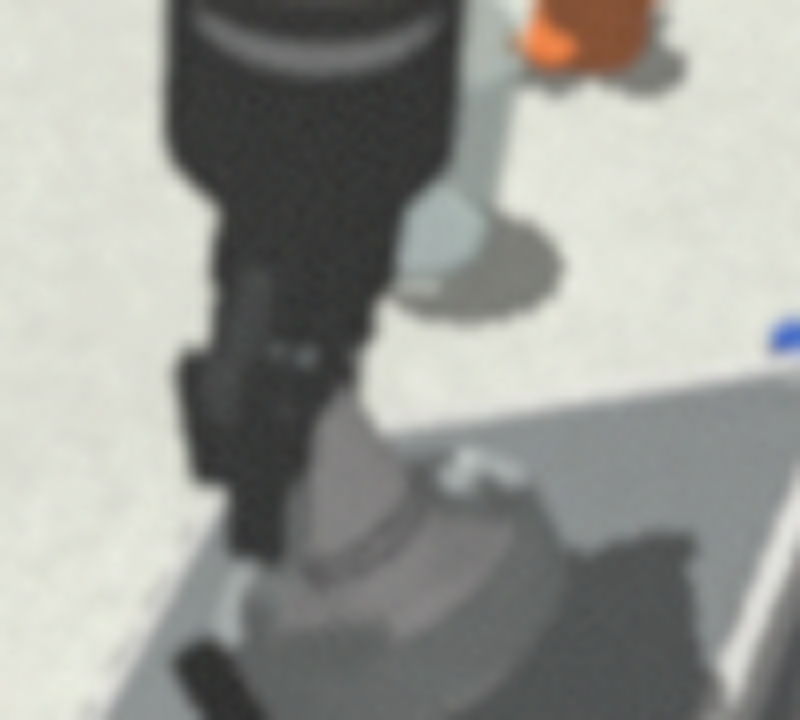

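Run:
```python
from ov import *
from scipy.optimize import least_squares
g=cv2.cvtColor(cv2.imread("pics/s10_raw.png"),cv2.COLOR_BGR2GRAY).astype(float)
pts=[]
for r in range(207,221):
    row=g[r,300:330];d=np.diff(row);  # find barrel->bright transition
    k=np.argmax(d);  # subpixel by parabola
    if 0<k<len(d)-1:
        a_,b_,c_=d[k-1:k+2];k2=k+.5*(a_-c_)/(a_-2*b_+c_)
    pts.append((300+k2+.5,r))
pts=np.array(pts);print(pts.round(1).tolist())
tcp=np.array([.5577,-.1452,.1869])
t=np.linspace(0,2*np.pi,180)
def edge(dx,th,dy=0):
    e1,e2,e3=axes(th);exh,eyh,_=axes(.5);G=tcp-[0,0,.003]+exh*dx+eyh*dy
    L=[]
    for z in(-.03,.0):
        p=proj("side",[G+e3*z+.02*(e1*np.cos(k)+e2*np.sin(k)) for k in t])
        L.append(p)
    # axis normal
    ax=proj("side",[G,G+e3*-.05]);d=ax[1]-ax[0];d/=np.linalg.norm(d);n=np.array([d[1],-d[0]])
    if n[0]<0:n=-n
    q=[p[np.argmax(p@n)] for p in L];m=(q[0]-q[1]);m/=np.linalg.norm(m);nn=np.array([m[1],-m[0]]);nn=nn if nn[0]>0 else -nn
    return (pts-q[0])@nn
for dx in(0,):print(edge(dx,.5).round(1))
r=least_squares(lambda p:edge(p[0]/1e3,p[1]),[3,.5],diff_step=.01);print(r.x,r.fun.round(2))
# lens centre check on initial upright lens: side-camera bias, same world spot top view
```

```text
[[312.2, 207.0], [312.6, 208.0], [313.1, 209.0], [313.6, 210.0], [314.3, 211.0], [315.1, 212.0], [315.6, 213.0], [316.4, 214.0], [317.2, 215.0], [317.6, 216.0], [318.8, 217.0], [319.4, 218.0], [319.7, 219.0], [320.3, 220.0]]
[2.4 2.2 2.2 2.2 2.4 2.5 2.5 2.7 3.  2.8 3.4 3.5 3.2 3.3]
[5.84429201 0.59673555] [ 0.29  0.06 -0.03 -0.2  -0.11 -0.03 -0.18 -0.04  0.06 -0.17  0.26  0.26
 -0.06 -0.1 ]
```

```bash
cat > sil.py <<'E'
from ov import *
import sys
from scipy.optimize import least_squares
def fit(raw,tcp,rows,c0,c1,fixth=None,show=True):
    g=cv2.cvtColor(cv2.imread(f"pics/{raw}_raw.png"),cv2.COLOR_BGR2GRAY).astype(float);pts=[]
    for r in range(*rows):
        d=np.diff(g[r,c0:c1]);k=np.argmax(d)
        if 0<k<len(d)-1:
            a_,b_,c_=d[k-1:k+2];k=k+.5*(a_-c_)/(a_-2*b_+c_)
        pts.append((c0+k+.5,r))
    pts=np.array(pts);tcp=np.array(tcp);t=np.linspace(0,2*np.pi,180);exh,eyh,_=axes(.5)
    def edge(dx,th):
        e1,e2,e3=axes(th);G=tcp-[0,0,.003]+exh*dx
        ax=proj("side",[G,G+e3*-.05]);d=ax[1]-ax[0];n=np.array([d[1],-d[0]]);n=n if n[0]>0 else -n
        q=[(lambda p:p[np.argmax(p@n)])(proj("side",[G+e3*z+.02*(e1*np.cos(k)+e2*np.sin(k)) for k in t])) for z in(-.03,0)]
        m=q[0]-q[1];m/=np.linalg.norm(m);nn=np.array([m[1],-m[0]]);nn=nn if nn[0]>0 else -nn
        return (pts-q[0])@nn
    r=least_squares(lambda p:edge(p[0]/1e3,p[1]),[3,.5],diff_step=.01);print(raw,pts.round(1).tolist(),r.x,np.abs(r.fun).max())
E
python3 - <<'E'
from sil import *
fit("s6",[.5492,-.1335,.2565],(178,194),300,320)
fit("s7",[.5589,-.1504,.1866],(208,222),308,326)
fit("s9",[.5637,-.1506,.1618],(216,222),308,326)
fit("s10",[.5577,-.1452,.1869],(207,220),300,330)
fit("s11",[.5630,-.151,.155],(219,228),310,325)
E
```

```text
s6 [[307.5, 178.0], [307.8, 179.0], [308.1, 180.0], [308.5, 181.0], [309.1, 182.0], [300.5, 183.0], [300.5, 184.0], [300.5, 185.0], [300.5, 186.0], [300.5, 187.0], [300.5, 188.0], [300.5, 189.0], [300.5, 190.0], [300.5, 191.0], [300.5, 192.0], [315.7, 193.0]] [-27.77911668  -0.59590076] 13.581966151483678
s7 [[313.9, 208.0], [314.0, 209.0], [314.2, 210.0], [314.7, 211.0], [315.5, 212.0], [316.1, 213.0], [316.6, 214.0], [317.2, 215.0], [317.7, 216.0], [318.2, 217.0], [318.6, 218.0], [319.4, 219.0], [320.1, 220.0], [320.8, 221.0]] [5.99510589 0.50907708] 0.48215485957838133
s9 [[315.1, 216.0], [315.2, 217.0], [315.5, 218.0], [316.1, 219.0], [316.8, 220.0], [317.5, 221.0]] [5.67577387 0.46854002] 0.29201600186190224
s10 [[312.2, 207.0], [312.6, 208.0], [313.1, 209.0], [313.6, 210.0], [314.3, 211.0], [315.1, 212.0], [315.6, 213.0], [316.4, 214.0], [317.2, 215.0], [317.6, 216.0], [318.8, 217.0], [319.4, 218.0], [319.7, 219.0]] [5.82118642 0.60020533] 0.30523101112347356
s11 [[314.6, 219.0], [314.8, 220.0], [315.5, 221.0], [316.2, 222.0], [316.4, 223.0], [316.7, 224.0], [310.5, 225.0], [310.5, 226.0], [310.5, 227.0]] [-23.79040852  -0.52153555] 2.642572178569314
```

Call:
drive_tool --increments "-0.0018 0.0016 0.0044 0;-0.0036 0.0032 0.0088 0;-0.0036 0.0032 0.0088 0;0 0 0 0;0 0 0 0"

```text
t: 13.1
eef_pos: [0.5559, -0.1445, 0.1779]
tool_rot: [0.001, 0.354, 0.935, 0.0]
contact_force: [0.3, -0.1, -1.9]
gripper_width: 0.463
```

```bash
python3 st.py
python3 - <<'E'
from sil import *
shot("side","s12",270,170,100,90,8,1.8)
fit("s12",bot.get_obs()["eef_pos"],(209,219),303,330)
E
```

```text
13.1 xyh mm [-4.8  0.3 31.9] F home [-0.7  0.1 -1.8]
s12 [[310.8, 209.0], [310.9, 210.0], [311.2, 211.0], [311.6, 212.0], [312.6, 213.0], [313.2, 214.0], [313.6, 215.0], [314.4, 216.0], [315.2, 217.0], [315.6, 218.0]] [6.57095319 0.53504981] 0.4393026987918498
```

View pics/s12.png

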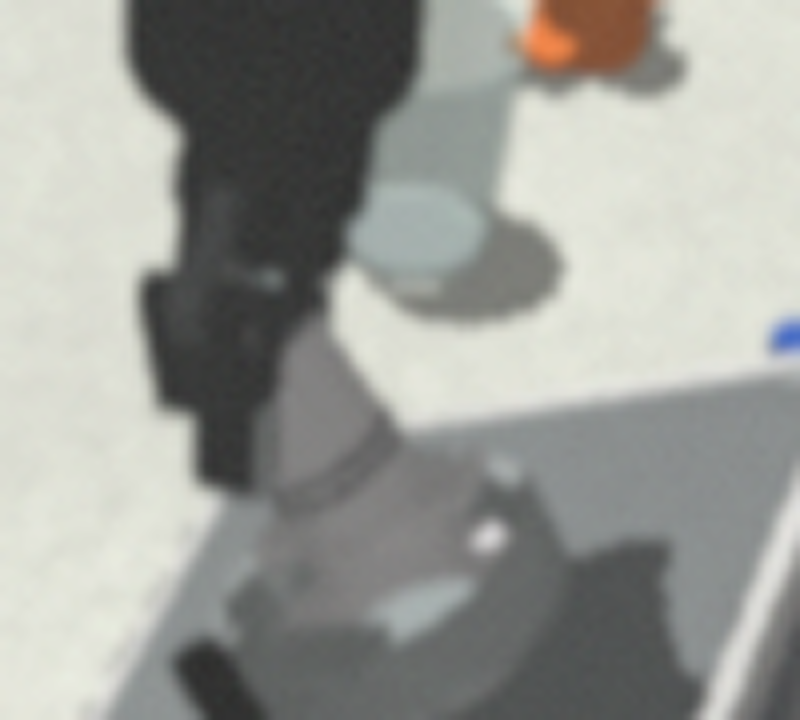

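Call:
drive_tool --increments "-0.0026 0.0023 -0.0019 0;0.0018 -0.0016 -0.0044 0;0.0018 -0.0016 -0.0044 0;0.0018 -0.0016 -0.0044 0;0.0014 -0.0013 -0.0035 0;0 0 0 0"

```text
t: 13.65
eef_pos: [0.5593, -0.1488, 0.157]
tool_rot: [-0.001, 0.355, 0.935, -0.0]
contact_force: [-0.1, 0.6, -1.7]
gripper_width: 0.464
```

Call:
drive_tool --increments "0.0011 -0.001 -0.0026 0;0 0 0 0"

```text
t: 13.82
eef_pos: [0.5606, -0.1496, 0.1551]
tool_rot: [-0.0, 0.355, 0.935, -0.0]
contact_force: [0.4, -0.2, -2.0]
gripper_width: 0.46
```

Call:
drive_tool --increments "0.0011 -0.001 -0.0026 0;0 0 0 0"

```text
t: 13.98
eef_pos: [0.5616, -0.15, 0.1528]
tool_rot: [-0.0, 0.354, 0.935, 0.0]
contact_force: [-0.2, 1.2, -2.2]
gripper_width: 0.463
```

```bash
python3 st.py
```

```text
13.9833 xyh mm [-9.9 -0.1  6.1] F home [-1.9  0.8 -1.5]
```

Call:
drive_tool --increments "0.0008 -0.0006 -0.0018 0;0 0 0 0"

```text
t: 14.15
eef_pos: [0.5623, -0.1504, 0.1511]
tool_rot: [-0.001, 0.354, 0.935, 0.0]
contact_force: [-1.0, 2.1, -1.2]
gripper_width: 0.466
```

Call:
drive_tool --increments "0.0008 -0.0006 -0.0018 0;0 0 0 0"

```text
t: 14.32
eef_pos: [0.5639, -0.1515, 0.1503]
tool_rot: [0.001, 0.354, 0.935, 0.0]
contact_force: [-1.2, 1.7, 4.5]
gripper_width: 0.466
```

```bash
python3 st.py
```

```text
14.3167 xyh mm [-8.7  0.2  2.6] F home [0.3 0.4 4.9]
```

Run:
```python
from h import *
shot("side","s13",270,170,100,90,8,1.8)
shot("top","t13",280,150,100,90,7,1)
```

```text
(no output)
```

View pics/s13.png

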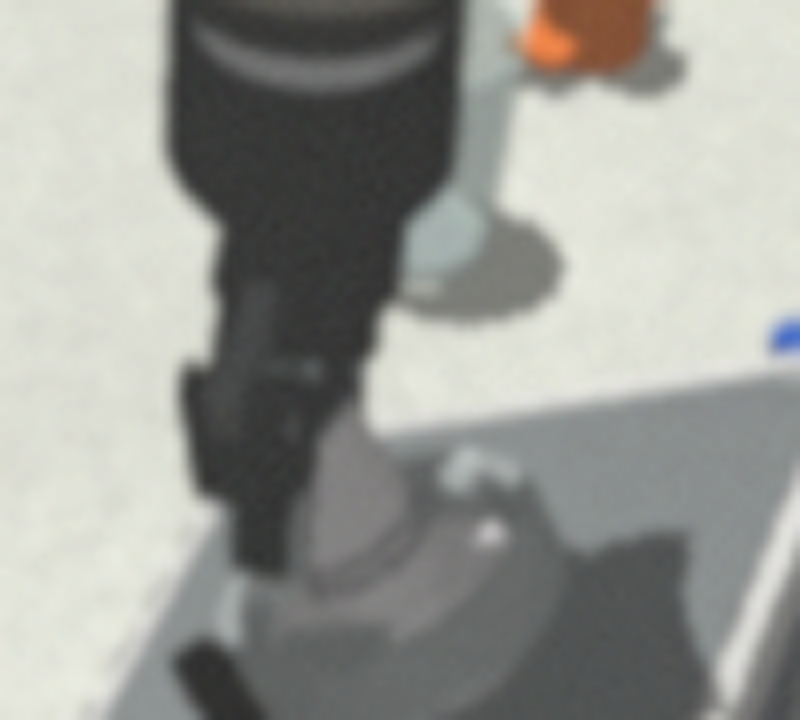

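View pics/t13.png

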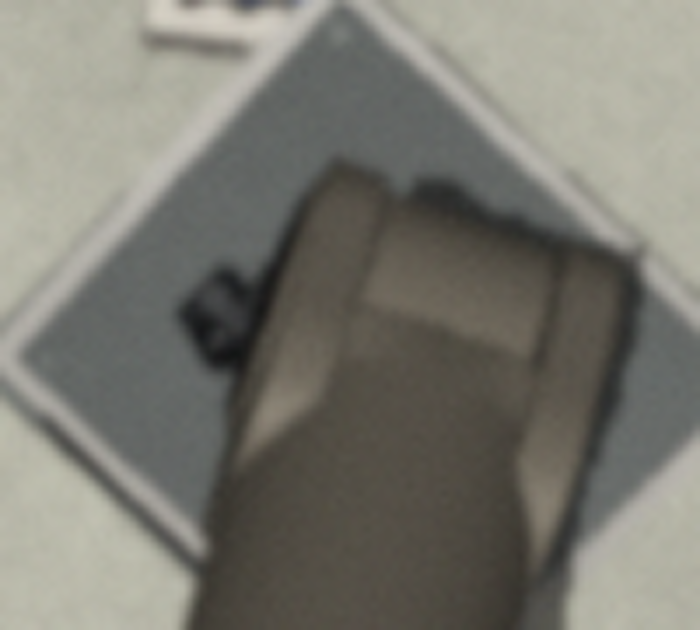

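Call:
drive_tool --increments "0.0008 -0.0006 -0.0018 0;0 0 0 0"

```text
t: 14.58
eef_pos: [0.5657, -0.1527, 0.1494]
tool_rot: [0.002, 0.355, 0.935, 0.0]
contact_force: [-1.9, 1.0, 9.7]
gripper_width: 0.466
```

```bash
python3 st.py
```

```text
14.5833 xyh mm [-7.2  0.5  0.8] F home [ 2.8 -0.5  9.5]
```

Call:
drive_tool --increments "0 0 0 0;0 0 0 0;0 0 0 0;0 0 0 0;0 0 0 0" --grip 0.65

```text
t: 15.0
eef_pos: [0.5641, -0.1522, 0.1475]
tool_rot: [0.0, 0.355, 0.935, -0.0]
contact_force: [-0.4, 0.0, -0.1]
gripper_width: 0.649
```

```bash
python3 st.py
python3 - <<'E'
from h import *
shot("side","s14",270,170,100,90,8,1.8)
E
```

```text
15.0 xyh mm [-9.5 -0.2 -0.1] F home [-0.3 -0.3  0. ]
```

View pics/s14.png

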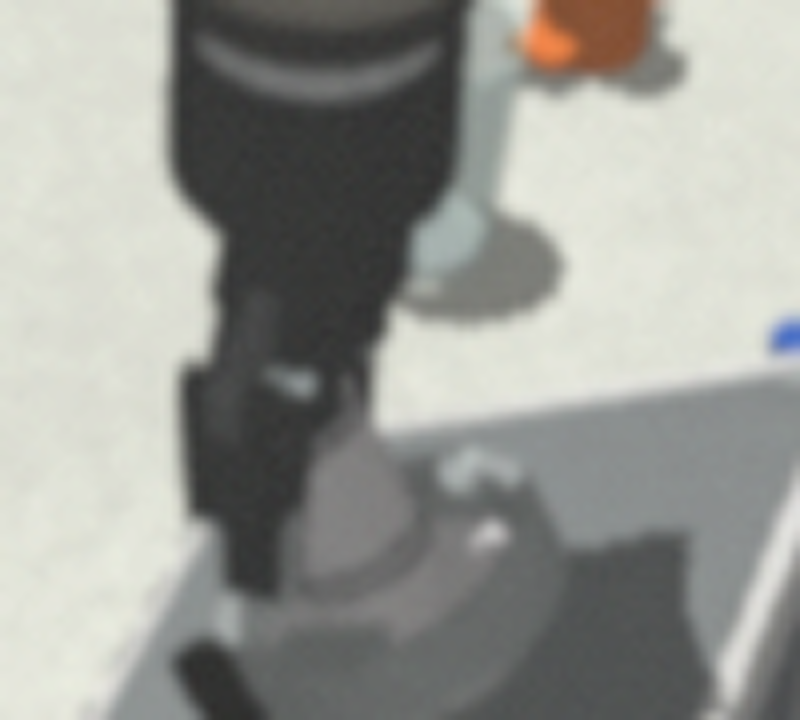

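Call:
drive_tool --increments "0 0 0 0;0 0 0 0;0 0 0.005 0;0 0 0.015 0;0 0 0.03 0;0 0 0.03 0;-0.01 0.02 0.02 0;-0.02 0.03 0 0;-0.02 0.03 0 0;-0.02 0.03 0 0;-0.02 0.03 0 0;0 0 0 0" --grip 0.9

```text
t: 16.05
eef_pos: [0.4707, -0.0065, 0.2476]
tool_rot: [-0.002, 0.351, 0.936, 0.001]
contact_force: [0.3, 0.3, -0.7]
gripper_width: 0.9
```

Run:
```python
from h import *
shot("side","s15",270,170,100,90,8,1.8)
shot("top","t15",280,150,100,90,7,1)
```

```text
(no output)
```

View pics/s15.png

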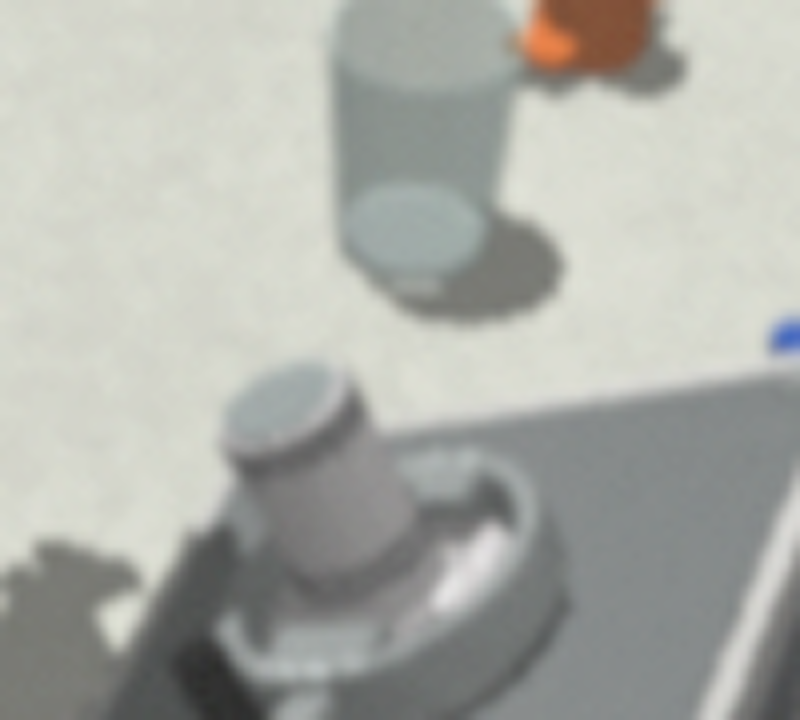

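View pics/t15.png

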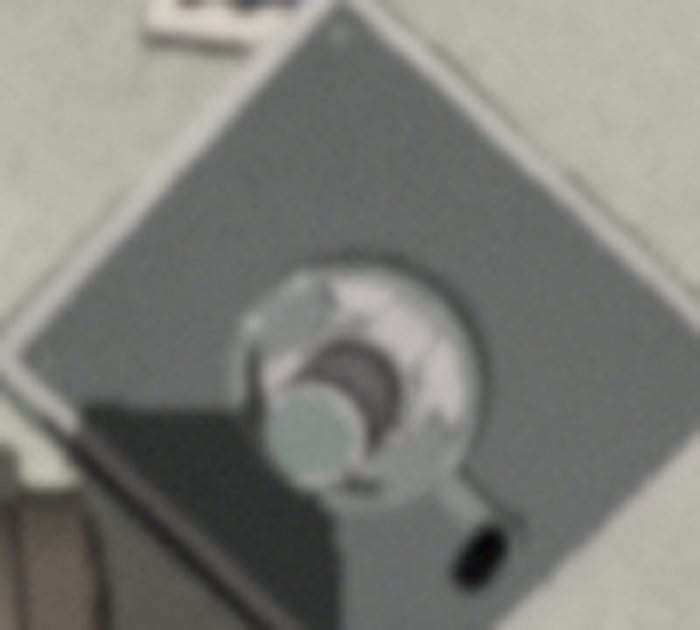

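Run:
```python
from ov import *
ex,ey,ez=axes(.5);D=np.array([.5935,-.1778,.093])
P,g=tri((305.8,220.3),(324.5,211.6));v=P-D;print(P,g,v@ex,v@ey,v@ez,"expect 0 0 .088")
R,g=tri((316.8,240.1),(330.2,204.3));v=R-D;print(v@ex,v@ey,v@ez,"expect .031");d=P-R
print(np.linalg.norm(d),np.arccos(d@ez/np.linalg.norm(d)))
```

```text
[ 0.56155059 -0.14904707  0.16833599] 0.003922686516255492 -0.001599617172511618 0.0005496615591845257 0.08671877339415107 expect 0 0 .088
0.0002461546871223415 0.0002826517792209715 0.02990158319161589 expect .031
0.05684779037474959 0.032812522747425264
```

Call:
drive_tool --increments "0.01 -0.034 0 0;0.01 -0.034 0 0;0.01 -0.034 0 0;0.01 -0.034 0 0;0.01 -0.034 0 0;0.01 -0.034 0 0;0.008 -0.022 0 0;0.003 -0.01 0 0;0 0 0 0;0 0 0 0" --grip 0

```text
t: 16.98
eef_pos: [0.5449, -0.2484, 0.2473]
tool_rot: [-0.0, 0.355, 0.935, -0.0]
contact_force: [0.0, 0.1, 0.1]
gripper_width: 0.005
```

```bash
python3 -c "
from station import bot
o=bot.get_obs();print(o['q'],o['gripper_width'],o['eef_pos'])"
```

```text
[-0.00477017  0.37671097  0.42689529  1.77321512 -0.17845198  1.0306143
  1.33259678] 0.004830032572626697 [ 0.54485333 -0.2483816   0.24732282]
```

Call:
drive_tool --increments "-0.002 0.003 -0.015 0;-0.001 0.003 -0.025 0;0 0 -0.025 0;0 0 -0.02 0;0 0 -0.011 0;0 0 -0.005 0;0 0 0 0"

```text
t: 17.57
eef_pos: [0.5419, -0.2409, 0.1461]
tool_rot: [-0.001, 0.354, 0.935, 0.0]
contact_force: [0.8, 0.2, 0.6]
gripper_width: 0.0
```

Run:
```python
from h import *
print(bot.get_obs()["eef_pos"])
shot("side","s16",260,170,110,110,7,1.8)
shot("top","t16",280,150,110,100,7,1)
```

```text
[ 0.54186958 -0.24092353  0.14606465]
```

View pics/s16.png

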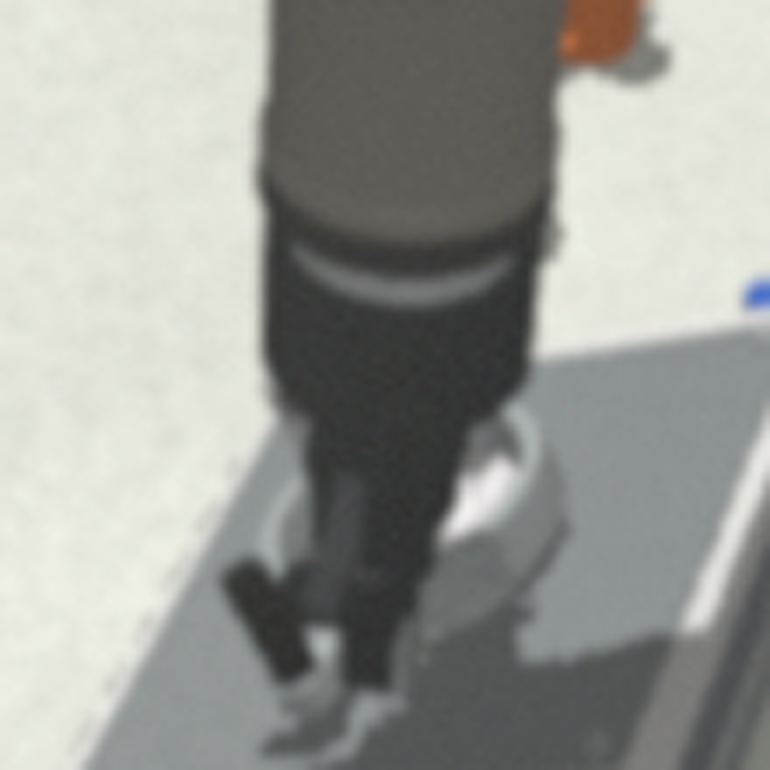

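View pics/t16.png

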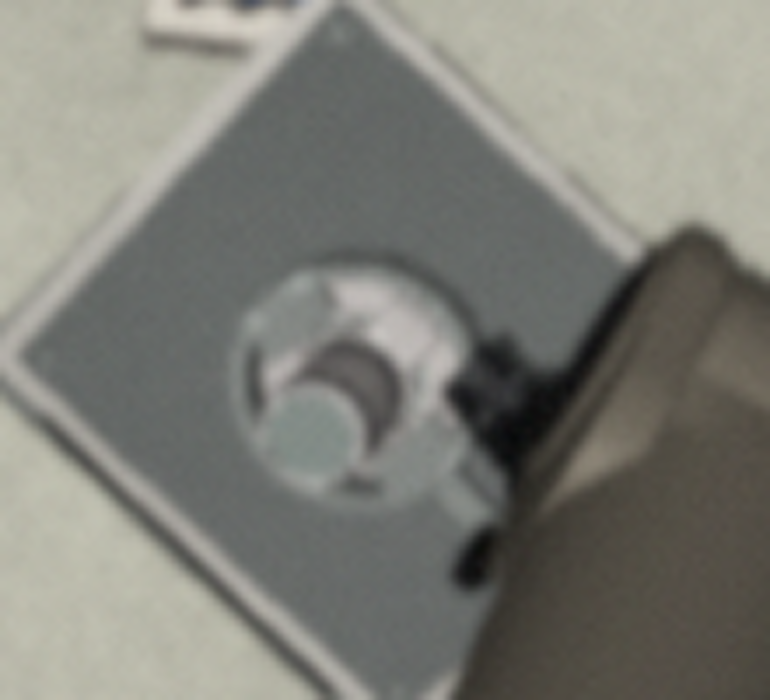

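```bash
cat > wp.py <<'E'
from ov import *
D=np.array([.5935,-.1778,.093]);ex,ey,ez=axes(.5)
def W(p,r=.083,b=.020):
    rho=-ey*np.cos(p)-ex*np.sin(p);t=ey*np.sin(p)-ex*np.cos(p);h=.038+.015*min(p/1.57,1)
    return D+ez*h+rho*r-np.r_[t[:2]/np.linalg.norm(t[:2])*b,0]+[0,0,.022]
if __name__=="__main__":
    pr=bot.get_obs()["eef_pos"]
    for p in np.r_[0,.1,np.arange(.22,1.67,.12)]:
        w=W(p);print(round(p,2),w.round(4),(w-pr).round(4));pr=w
E
python3 wp.py
```

```text
0.0 [ 0.5401 -0.2414  0.1483] [-0.0027  0.0006  0.0007]
0.1 [ 0.533  -0.2376  0.1452] [-0.0071  0.0038 -0.0031]
0.22 [ 0.525  -0.232   0.1415] [-0.008   0.0056 -0.0037]
0.34 [ 0.5178 -0.2254  0.1379] [-0.0072  0.0066 -0.0036]
0.46 [ 0.5115 -0.2179  0.1345] [-0.0063  0.0076 -0.0034]
0.58 [ 0.5062 -0.2095  0.1314] [-0.0053  0.0084 -0.0031]
0.7 [ 0.502  -0.2004  0.1286] [-0.0042  0.0091 -0.0028]
0.82 [ 0.4989 -0.1908  0.1261] [-0.003   0.0096 -0.0025]
0.94 [ 0.4971 -0.1807  0.1241] [-0.0019  0.01   -0.002 ]
1.06 [ 0.4964 -0.1705  0.1225] [-0.0006  0.0102 -0.0016]
1.18 [ 0.497  -0.1602  0.1214] [ 0.0005  0.0103 -0.0011]
1.3 [ 0.4987 -0.15    0.1209] [ 0.0017  0.0102 -0.0005]
1.42 [ 0.5015 -0.14    0.1209] [0.0028 0.01   0.    ]
1.54 [ 0.5053 -0.1304  0.1215] [0.0038 0.0096 0.0006]
1.66 [ 0.5104 -0.1216  0.1219] [0.0051 0.0088 0.0004]
```

Call:
drive_tool --increments "-0.002 0.0005 0.001 0;-0.0036 0.0019 -0.0015 -0.05;-0.0036 0.0019 -0.0015 -0.05;-0.004 0.0028 -0.0019 -0.06;-0.004 0.0028 -0.0019 -0.06;-0.0036 0.0033 -0.0018 -0.06;-0.0036 0.0033 -0.0018 -0.06;-0.0032 0.0038 -0.0017 -0.06;-0.0032 0.0038 -0.0017 -0.06;0 0 0 0"

```text
t: 18.5
eef_pos: [0.5114, -0.2179, 0.1346]
tool_rot: [0.001, 0.559, 0.829, 0.0]
contact_force: [-0.2, -0.4, 0.4]
gripper_width: -0.002
```

Run:
```python
from h import *
print(bot.get_obs()["eef_pos"])
shot("side","s17",260,170,110,110,7,1.8)
```

```text
[ 0.51141166 -0.21785153  0.13463225]
```

View pics/s17.png

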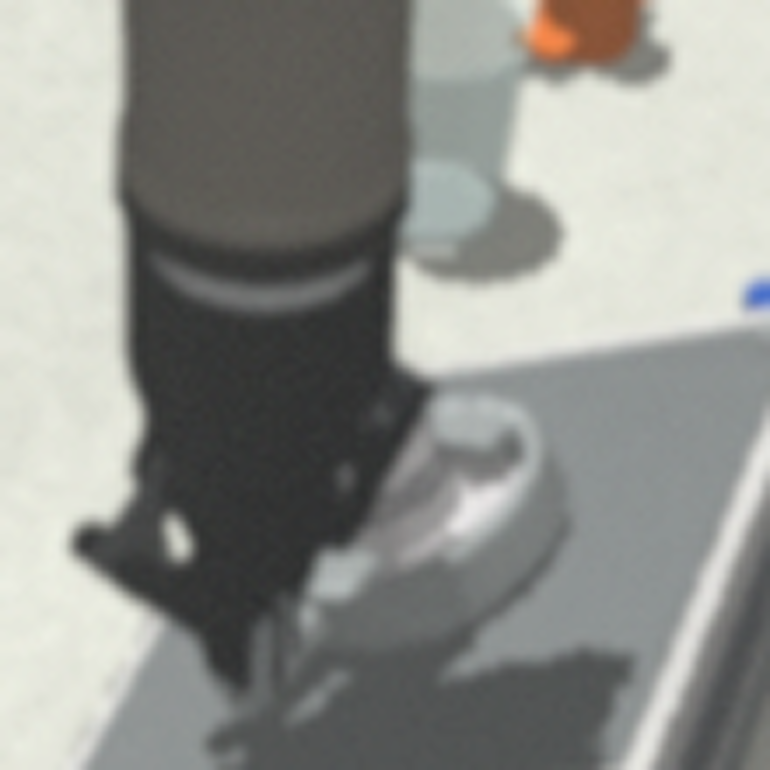

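Call:
drive_tool --increments "-0.0026 0.0042 -0.0016 -0.06;-0.0026 0.0042 -0.0016 -0.06;-0.0021 0.0045 -0.0014 -0.06;-0.0021 0.0045 -0.0014 -0.06;-0.0015 0.0048 -0.0012 -0.06;-0.0015 0.0048 -0.0012 -0.06;-0.0009 0.005 -0.001 -0.06;-0.0009 0.005 -0.001 -0.06;-0.0003 0.0051 -0.0008 -0.06;-0.0003 0.0051 -0.0008 -0.06;0 0 0 0"

```text
t: 19.47
eef_pos: [0.4969, -0.1703, 0.1221]
tool_rot: [0.0, 0.778, 0.628, 0.0]
contact_force: [-0.1, -1.3, -0.6]
gripper_width: 0.0
```

Run:
```python
from h import *
print(bot.get_obs()["eef_pos"])
shot("side","s18",260,170,110,110,7,1.8)
shot("top","t18",280,150,110,100,7,1)
```

```text
[ 0.49694505 -0.17027415  0.12213123]
```

View pics/s18.png

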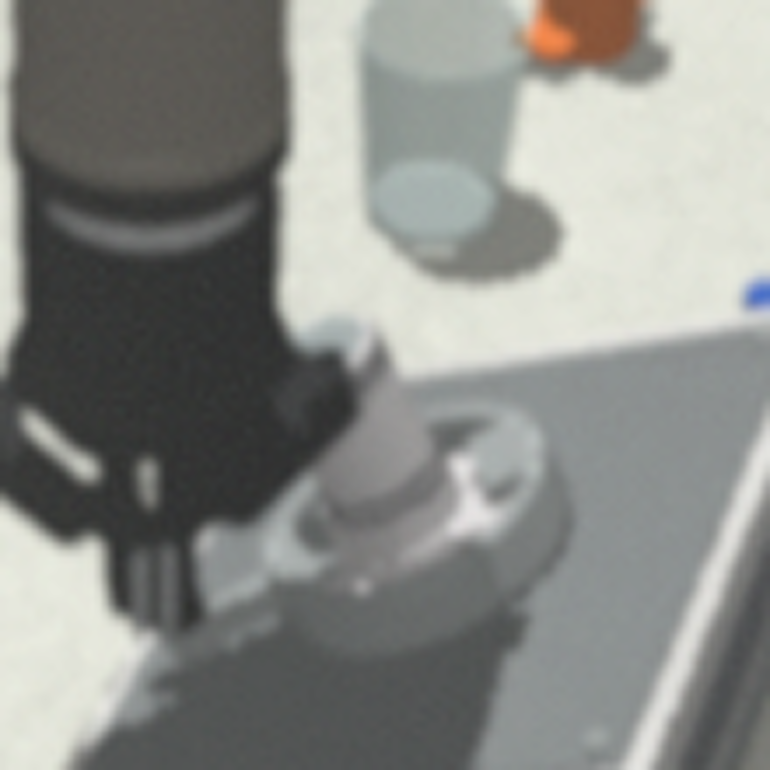

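View pics/t18.png

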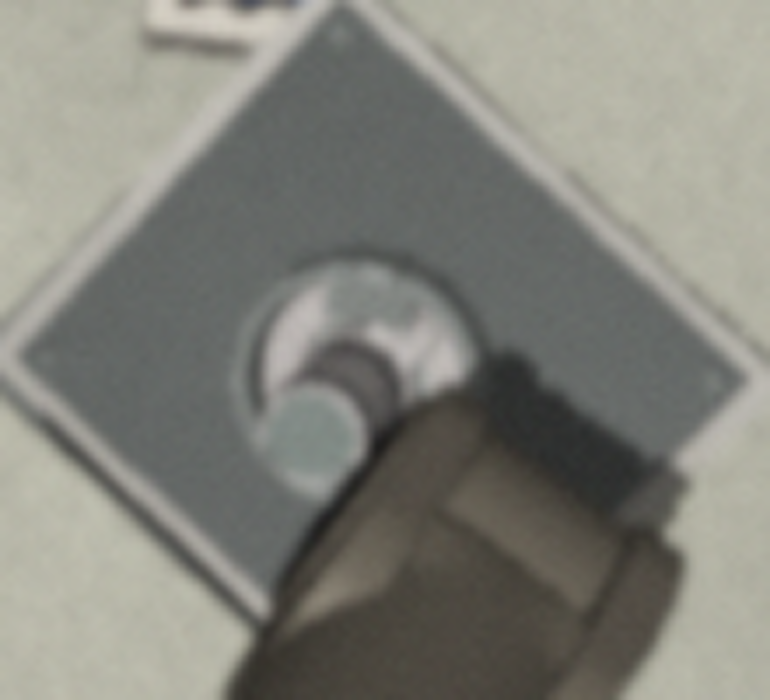

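Call:
drive_tool --increments "-0.005 -0.006 0 0;-0.01 -0.006 0 0.05;-0.01 -0.004 0 0.11;-0.0055 0 0 0.12;0 0 0 0.12;0 0 0 0.12;0 0 0 0.12;0 0 0 0.12;0 0 0 0.12;0 0 0 0.12;0 0 0 0.06;0 0 0 0"

```text
t: 20.57
eef_pos: [0.4657, -0.1879, 0.1222]
tool_rot: [0.0, 0.353, 0.935, 0.0]
contact_force: [0.7, -0.8, -0.2]
gripper_width: -0.001
```

```bash
cat > uv.py <<'E'
from ov import *
o=bot.get_obs();e=o["eef_pos"];d=e-[.5935,-.1778,0];f=o["contact_force"];q=o["tool_rot"]
print(o["t"],"u v z mm",np.round(1e3*np.array([c*d[0]+s*d[1],-s*d[0]+c*d[1],e[2]]),1),"F uvz",np.round([c*f[0]+s*f[1],-s*f[0]+c*f[1],f[2]],1),"jaw",np.pi/2-2*np.arctan2(q[1],q[2]))
E
python3 uv.py
python3 - <<'E'
from h import *
shot("side","s19",240,170,110,110,7,1.8)
E
```

```text
20.5667 u v z mm [-89.4 -91.8 122.2] F uvz [ 1.  -0.1 -0.2] jaw 0.8483760589448555
```

View pics/s19.png

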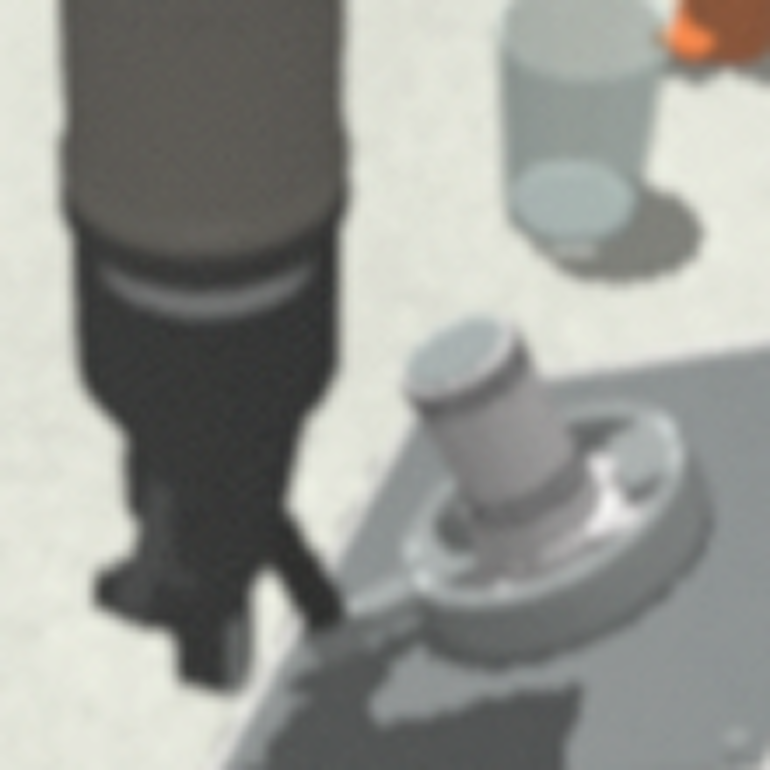

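Call:
drive_tool --increments "0.0033 0.0038 0 0;0.0033 0.0038 0 0;0.0033 0.0038 0 0;0.0033 0.0038 0 0;0.0033 0.0038 0 0;0.0033 0.0038 0 0;0.0033 0.0038 0 0;0.0033 0.0038 0 0;0 0 0 0"

```text
t: 21.37
eef_pos: [0.4927, -0.1554, 0.1215]
tool_rot: [-0.0, 0.354, 0.935, 0.0]
contact_force: [-1.4, -0.4, -0.6]
gripper_width: -0.001
```

```bash
python3 uv.py
python3 - <<'E'
from h import *
shot("side","s20",240,170,110,110,7,1.8)
E
```

```text
21.3667 u v z mm [-90.5 -49.6 121.5] F uvz [-0.7 -1.2 -0.6] jaw 0.8472021754810497
```

View pics/s20.png

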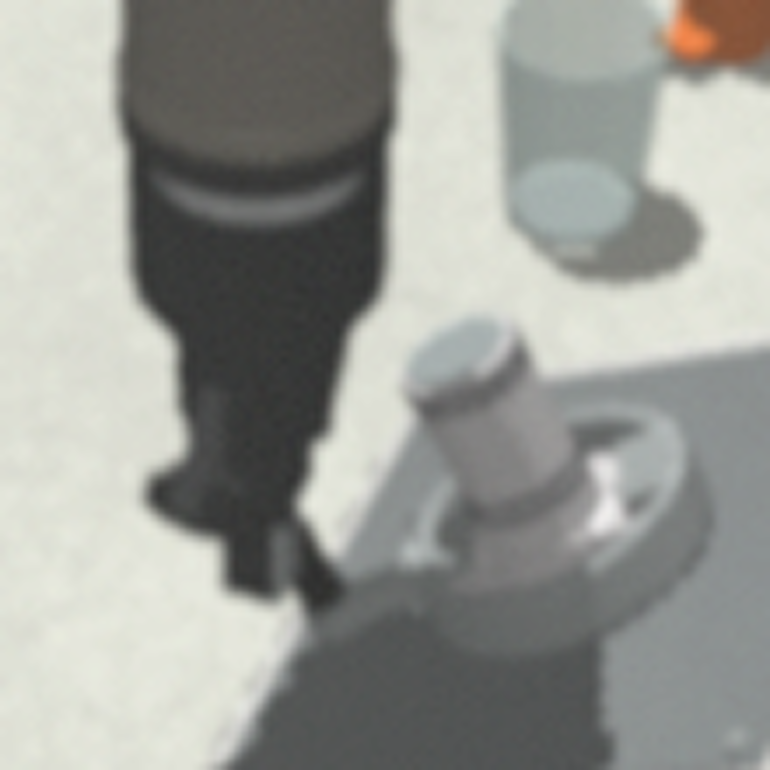

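Call:
drive_tool --increments "0.0033 0.0038 0 0;0.0033 0.0038 0 0;0.0033 0.0038 0 0;0.0033 0.0038 0 0;0 0 0 0"

```text
t: 21.83
eef_pos: [0.507, -0.1401, 0.122]
tool_rot: [0.001, 0.354, 0.935, 0.0]
contact_force: [0.4, -0.8, -0.5]
gripper_width: -0.0
```

```bash
python3 uv.py
python3 - <<'E'
from h import *
shot("side","s21",240,170,110,110,7,1.8)
E
```

```text
21.8333 u v z mm [-89.9 -28.7 122. ] F uvz [ 0.9 -0.4 -0.5] jaw 0.8476248020111701
```

View pics/s21.png

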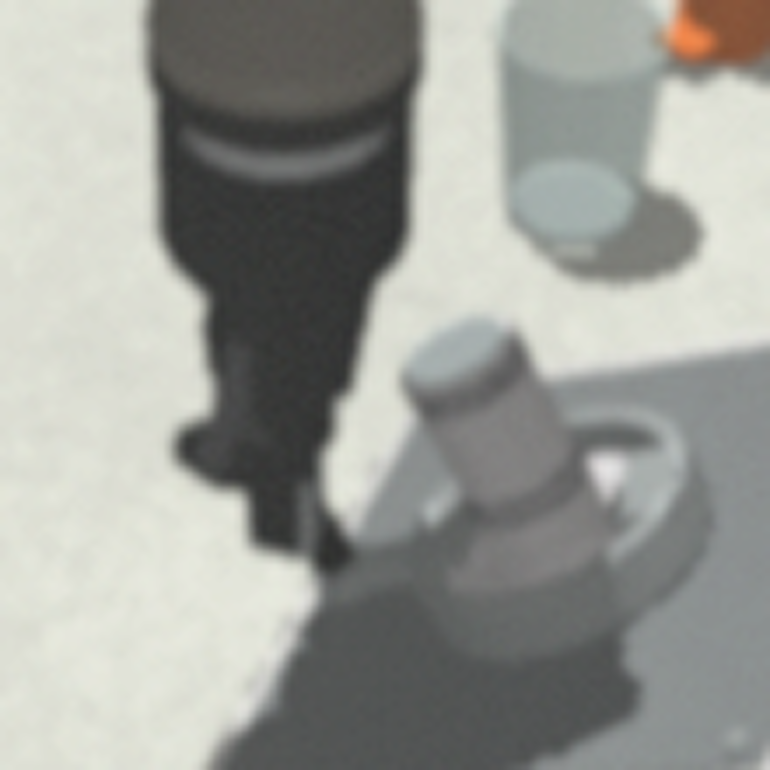

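Turning well. Smaller steps until the stop is felt.

Call:
drive_tool --increments "0.0026 0.003 0 0;0.0026 0.003 0 0;0 0 0 0"

```text
t: 22.13
eef_pos: [0.5116, -0.1346, 0.1219]
tool_rot: [0.0, 0.354, 0.935, 0.0]
contact_force: [-0.1, -0.9, -0.7]
gripper_width: 0.002
```

Call:
drive_tool --increments "0.002 0.0023 0 0;0.002 0.0023 0 0;0 0 0 0"

```text
t: 22.38
eef_pos: [0.5146, -0.1308, 0.1217]
tool_rot: [-0.0, 0.354, 0.935, -0.0]
contact_force: [-1.4, -3.4, 0.7]
gripper_width: -0.001
```

```bash
python3 uv.py
```

```text
22.3833 u v z mm [-90.3 -16.7 121.7] F uvz [ 1.2 -3.5  0.7] jaw 0.846118505522766
```

Call:
drive_tool --increments "0.0013 0.0015 0 0;0 0 0 0;0 0 0 0"

```text
t: 22.63
eef_pos: [0.5151, -0.1303, 0.1216]
tool_rot: [-0.001, 0.355, 0.935, -0.001]
contact_force: [-3.3, -4.1, 0.7]
gripper_width: 0.0
```

Call:
drive_tool --increments "0.0013 0.0015 0 0;0 0 0 0;0 0 0 0"

```text
t: 22.88
eef_pos: [0.5156, -0.1296, 0.1215]
tool_rot: [-0.001, 0.355, 0.935, -0.001]
contact_force: [-5.8, -5.8, 1.3]
gripper_width: 0.002
```

```bash
python3 uv.py
python3 - <<'E'
from h import *
shot("side","s22",240,170,110,110,7,1.8)
E
```

```text
22.8833 u v z mm [-90.3 -15.1 121.5] F uvz [-0.6 -8.2  1.3] jaw 0.8440028761613809
```

View pics/s22.png

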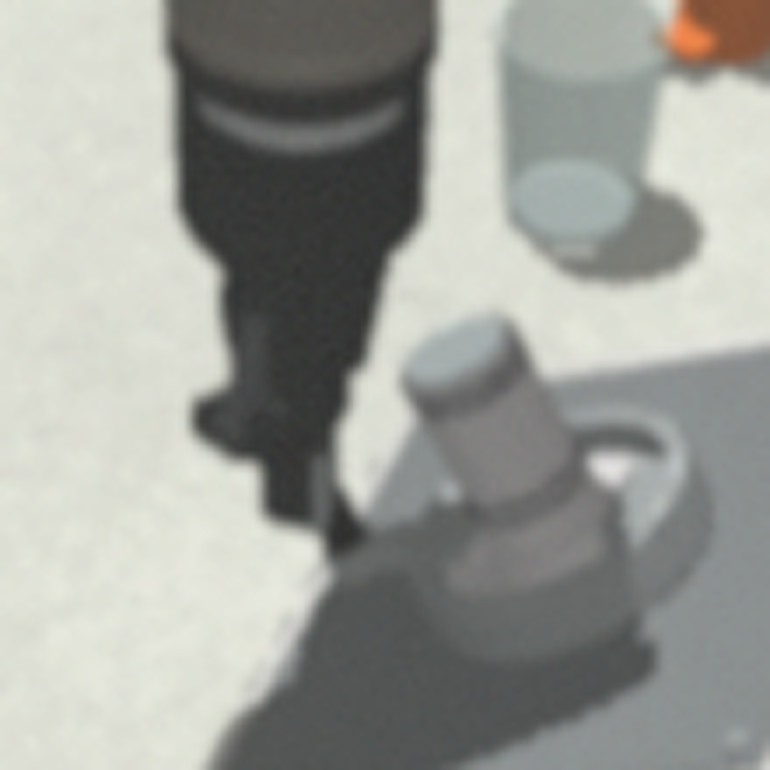

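Call:
drive_tool --increments "0.0013 0.0015 0 0;0 0 0 0;0 0 0 0"

```text
t: 23.18
eef_pos: [0.5161, -0.1289, 0.1213]
tool_rot: [-0.002, 0.356, 0.935, -0.002]
contact_force: [-6.1, -8.4, 1.7]
gripper_width: -0.004
```

Call:
drive_tool --increments "-0.0033 -0.0038 0 0;-0.006 -0.006 0 0;-0.012 -0.012 0.005 0;-0.015 -0.02 0.02 0;-0.01 -0.03 0.03 0;0 -0.035 0.03 0;0 -0.035 0.02 0;0 -0.035 0 0;0 0 0 0"

```text
t: 23.93
eef_pos: [0.4715, -0.3066, 0.2256]
tool_rot: [0.003, 0.359, 0.934, -0.002]
contact_force: [0.1, -1.2, -0.2]
gripper_width: -0.004
```

Run:
```python
from h import *
shot("side","s23",270,190,90,90,8,1.8)
shot("top","t23",280,150,100,90,8,1)
```

```text
(no output)
```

View pics/s23.png

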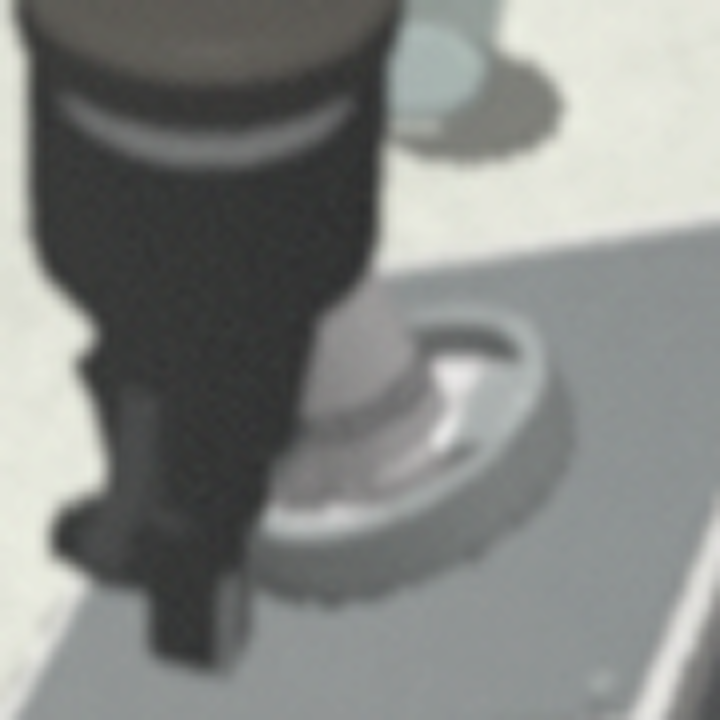

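View pics/t23.png

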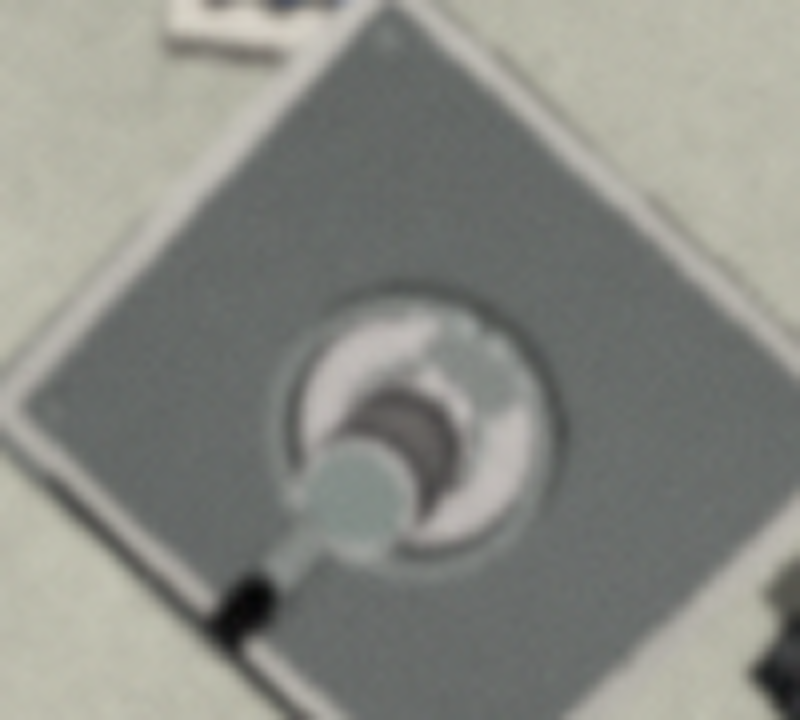

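Run:
```python
from ov import *
D=np.array([.5935,-.1778,.093]);ex,ey,ez=axes(.5)
im=cv2.imread("pics/t23_raw.png");b=(im.max(2)<45);k=np.zeros(b.shape,bool);k[215:240,300:322]=b[215:240,300:322];ys,xs=np.nonzero(k);print(xs.mean(),ys.mean(),len(xs))
for p in(1.3,1.4,1.5,1.571,1.65):print(p,proj("top",D+ez*(.041+.006*(1.571-p)/1.571)-.078*(ey*np.cos(p)+ex*np.sin(p))))
im=cv2.imread("pics/t23_raw.png")
```

```text
310.0 226.13513513513513 37
1.3 [[317.39667603 230.01559882]]
1.4 [[314.92128463 228.50478946]]
1.5 [[312.59034067 226.77241355]]
1.571 [[311.03501483 225.41670204]]
1.65 [[309.41183004 223.79417851]]
```

Call:
drive_tool --increments "0 -0.02 0.02 0;0 -0.03 0.02 0;0 -0.03 0 0;0 -0.03 0 0;0 0 0 0;0 0 0 0"

```text
t: 24.53
eef_pos: [0.4722, -0.4082, 0.2619]
tool_rot: [-0.001, 0.355, 0.935, 0.0]
contact_force: [-0.1, -0.2, 0.3]
gripper_width: -0.0
```

Run:
```python
from h import *
shot("top","t24",0,0,560,420,1.4,1)
shot("side","s24",250,190,110,100,7,1.8)
```

```text
(no output)
```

View pics/t24.png

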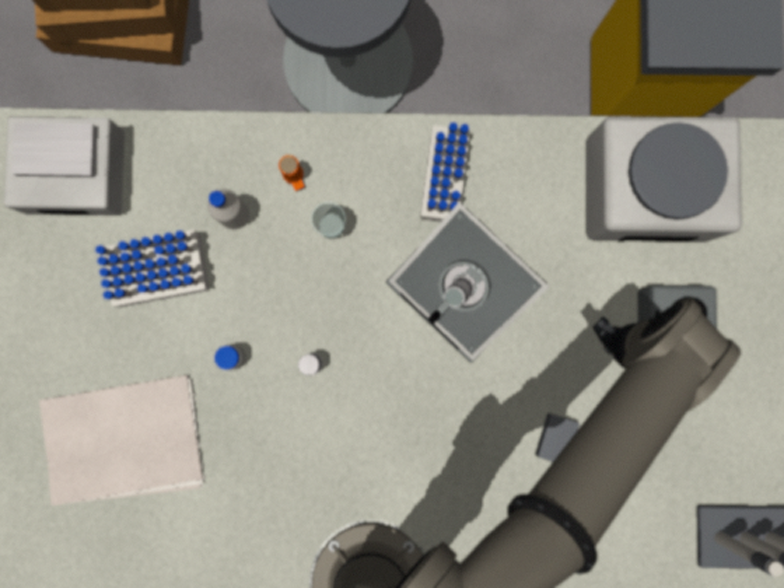

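View pics/s24.png

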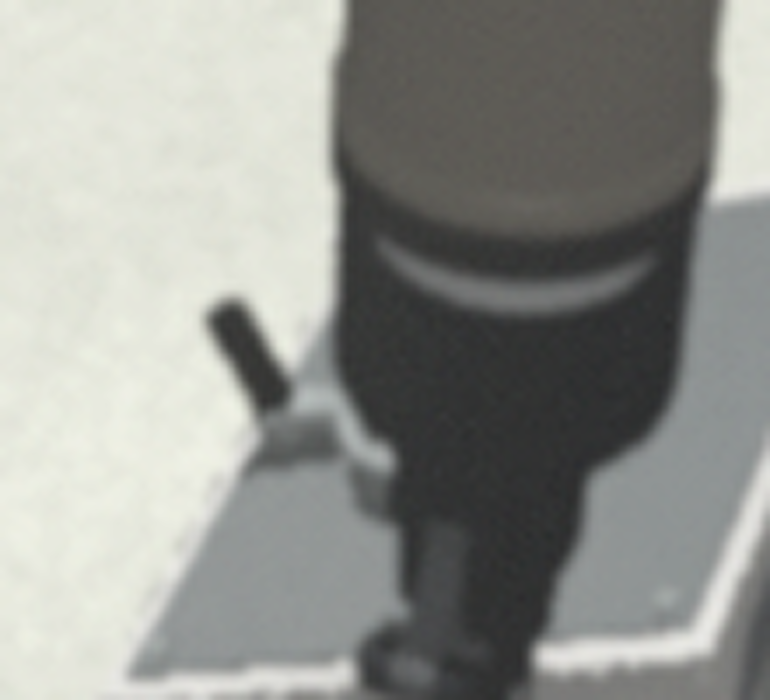

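The bystanders stand where they were, the lens is in the port, and the knob is down the slope. The arm is clear of everything.

```bash
python3 -c "
from station import bot
print(bot.hand_in())"
```

```text
the job is handed in; nothing more can be done
None
```

The lens is in the viewer's port with its ears up and down the slope, and the retaining ring is screwed clockwise onto its stop. I handed the job in after about 25 s of the 61 s.

**How it went**
- **Grip and tilt:** I gripped the lens at the tool's 20 N minimum. The tool only points straight down, so I tilted the lens about 29° in the fingers by pushing one ear against the viewer's back edge with about 6 N.
- **Seating:** Two attempts at the port failed. The lens touched off-centre, up the slope, with about 14 N at the readings I took. I backed off, measured again, and the third attempt went in. I let go with it essentially at its seat.
- **Ring:** I pushed the crank knob with closed fingers. Partway round I changed the gripper's orientation to keep its knuckles away from the lens. At the end I pressed about 10 N against the stop.

**Last checks**
- **Lens:** After release, its top measured 56.8 mm above the ring's top, against 57 mm expected. Its axis was within about 2° of the port's. The two camera rays missed each other by 4 mm there, so this is only a rough confirmation.
- **Knob:** In the top view it lies within about 1 pixel of where the fully-home position (1.571 rad) should put it. The force also rose firmly there, as it would against a stop.
- **Side view:** In the last side picture the arm hid the lens and ring, so the final check of those rests on the top view. An earlier side picture, with the ring already home, showed the lens partly hidden but still in place.
- **Bystanders:** They looked unmoved in the last top picture. The slide box was partly hidden by the arm. The tool was clear and touching nothing.

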